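Load the marking carrier and lock it under the hood

ROBOT

A 6-joint arm with a two-finger parallel gripper is mounted at the origin on a cart in front of the work surface, level with it; the furniture and walls round the work are solid. World frame = base frame: x ahead of the robot, y to its left, z up, the work surface at z = 0. Lengths are in m, angles in rad, forces in N, time in s.
With the tool pointing down it reaches from about 0.275 to 0.85 m from the base axis. Payload 19 kg.
Tool frame: the origin (TCP) lies at the centre of the arm's flange, where the gripper is bolted on; the fingertips stand 173 mm ahead of it and the grasp point (between the pads) lies 155 mm ahead of it; x points along the fingers, y is the direction in which the jaws open and shut, and the axes are right-handed (so a half turn about x gives the same grasp; the last joint's range is limited). The gripper opens to 85 mm and grips with 20 to 120 N. Pads are 22 mm wide; open, the fingers measure 114 mm over their backs; the gripper's body (76 mm by 85 mm) begins 54 mm behind the grasp point. The pads swing forward as they close: fully open they stand 13 mm farther back than shut.
Start: joints at [1.16, 0.15, 1.437, -0, 1.554, -0.134], TCP at [0.157, 0.553, 0.405] pointing down, gripper open.
Joint ranges: [-2.8, 2.8], [-0.68, 2.1], [0.12, 2.68], [-1.39, 4.53], [0.16, 2.79], [-2.81, 2.81]. Speed limits (rad/s): [1.89, 1.89, 2.22, 3.01, 3.01, 3.01].

INTERFACE

Orientations are given as a unit quaternion [w, x, y, z].
In Python, from cell import manip, viewer, ticket, models gives the robot as it stands. The module is installed in compiled form; this text tells all that it offers.
- The arm moves only by the tool send_rows, never from a script. Its argument "commands" is a list of rows, each a list of 7 numbers: the finger opening in m, from 0 to 0.0854, then the shift along the tool's x, y, z in m, then the turn, a rotation vector about the tool's x, y, z in degrees. In form: [[gripper, x, y, z, ax, ay, az], ...]. A call has exactly 10 rows; each row shifts and turns the commanded pose from where the row before left it, along the tool's axes as they then stand; what a row does not reach is not made up. A row lasts 1/12 s, in which the tool goes at most 41.7 mm and 7.16 degrees, less where a joint would pass 70% of its speed; a pose out of reach is approached as far as the arm can. A call with a gripper value outside its range is refused whole. The fingers move at their own pace and stop on an object; the grip force is fixed at half the most. Time passes only in rows, so rows that do not move let the fingers close, or fill a call up. It gives the time, the measured TCP pose, the force and the opening at its end, in the units of the state.
- manip.sense(): the state, without advancing time (a new reading comes with each control period).
- viewer.capture(name): name is "scene" or "top"; returns a dict with "frame" (480x640x3 uint8, red, green, blue), "intrinsics" (3x3 intrinsics, pixels), "distortion" ([k1, k2, p1, p2, k3] as OpenCV has them; the pictures are not rectified), "camera_from_world" (4x4, takes a point from world to camera coordinates). Camera axes: x right, y down, z forward; pixel columns grow to the right and rows downward; lengths in m; the calibration is good to about 2 mm. A picture is of the moment at which its call begins. There is no depth.
- ticket.close_job(): hands the job in, once; it reports no verdict.
Trained networks look in a picture, given as the dict that the camera call returned (one of the last four; its "shot" number tells which), for a name from the list of things; names that differ only in an ending like _2 or _b are one class to them, and where a whole thing is asked for, a point or a joint stands for the part that bears it (a point fixed in the world has none). Each returns a list of dicts, best first, with "confidence" (0 to 1); they miss things now and then, are a little off and sometimes report something else, mostly with a low value. They report only what shows in the picture. A call takes as long as a camera call.
- models.find_in(thing, picture): "extent" ([left, top, right, bottom] in pixels, round what is visible of it).
- models.place_of(thing, picture): "centre" ([column, row] in pixels: a listed point, or the origin of a listed thing).
The state is a dict: "time_s": time; "joint_pos": joint angles; "joint_vel": joint speeds; "effort": joint torques, N m; "position": TCP position; "tool_rot": TCP orientation; "contact_force": force on the tool from outside, world axes, zero at the start; "wrist_torque": the same for the moment, N m; "gripper_width": finger opening in m.
Only numpy, scipy, OpenCV 4.12 (cv2) and the standard library are available. Lean on these libraries where they do the work, as an engineer would, in place of code of your own. Each camera call takes 0.05 s, during which the arm holds its last target. There are 200 camera calls.

TASK

Slide the carrier by its handle sideways off the catch of the marking station, draw it straight out from under the hood, and lay every lock cylinder that is on the bench flat in a well of its own. Then slide the loaded carrier back in through the mouth under the hood, fully to the stop, and sideways again all the way behind the catch, so that it is locked in, and let go. Keep the carrier flat on the bench throughout and leave the other things on the bench where they are.

Things in the scene. Friction and masses are not known exactly. Their poses are not given: they have to be found in the camera images.
- station: fixed marking station: low grey hood, 158 mm deep, 205 mm wide, underside 40 mm, top 46 mm above the bench; white head on it to 118 mm high, 62 mm behind the front edge. Origin: on the bench, middle of the 170 mm wide mouth (y = -85 to 85 mm), in the plane of the hood's front edge; x points into the hood (roughly world +x, away from the robot), y sideways away from the catch (roughly world +y, left), z up.
- catch (a point): centre of the catch, a 12 x 23 mm steel post 40 mm high at the -y edge of the mouth (station x = 0 to 12, y = -85 to -108 mm). Behind it the inside is wider: y = -108 to +85 mm. Locked, the carrier stands behind it, its middle at about y = -27 mm, against that side wall; so it starts, empty. To get out it must be at y = 0 (free within 5 mm). Flared guides, 35 mm long, 24 mm high, stand in front of the mouth.
- mouth (a point): middle of the mouth, 20 mm above the bench. The stop (inner face of the back wall under the hood) is 152 mm behind it; with the carrier against it the carrier's middle is at x = 88 mm; from x = 77 mm on, the carrier is past the catch and can go sideways. Axes as the station's.
- carrier_mid (a point): loose flat aluminium carrier, 0.3 kg, sliding easily (friction about 0.25), 128 mm long (x) by 160 mm wide (y); floor 4 mm thick, ribs 12 mm high. Point: middle of the plate, on its floor; x points to its leading edge (into the hood), y along the station's y, z up. For finger room at all wells draw it out until its leading edge is some 25 mm clear of the hood (middle at station x = -90 mm).
- carrier_handle (a point): the carrier's upright black handle, a fin 14 mm thick (carrier y), 30 mm long (carrier x), top 78 mm above the bench, on a neck 102 mm behind the middle of the plate (outside the hood even when locked). Point: its grip centre, 55 mm above the bench; axes as the carrier's.
- well0 (a point): centre of the floor of a well in the carrier, which moves with it (it is at x = 35, y = 40 mm from carrier_mid); the well is 50 mm (x) by 72 mm (y), 8 mm deep; a cylinder lies in it with its length along the well's y, either way round. The ribs on the two 72 mm sides have finger notches 40 mm wide at mid length, down to the floor.
- well1 (a point): centre of the floor of a well in the carrier, which moves with it (it is at x = 35, y = -40 mm from carrier_mid); the well is 50 mm (x) by 72 mm (y), 8 mm deep; a cylinder lies in it with its length along the well's y, either way round. The ribs on the two 72 mm sides have finger notches 40 mm wide at mid length, down to the floor.
- well2 (a point): centre of the floor of a well in the carrier, which moves with it (it is at x = -35, y = 40 mm from carrier_mid); the well is 50 mm (x) by 72 mm (y), 8 mm deep; a cylinder lies in it with its length along the well's y, either way round. The ribs on the two 72 mm sides have finger notches 40 mm wide at mid length, down to the floor.
- well3 (a point): centre of the floor of a well in the carrier, which moves with it (it is at x = -35, y = -40 mm from carrier_mid); the well is 50 mm (x) by 72 mm (y), 8 mm deep; a cylinder lies in it with its length along the well's y, either way round. The ribs on the two 72 mm sides have finger notches 40 mm wide at mid length, down to the floor.
- cylinder_a_mid (a point): euro-profile lock cylinder (nickel-plated metal) lying flat on its side, 62 mm long, 17 mm high; the gripped width across barrel and leg is 34 mm (a thin cam sticks out a few mm more at mid length). Point: its centre, half-way up (8.5 mm above what it lies on). y runs along its length, x across it (gripping direction), z up. May be absent.
- cylinder_b_mid (a point): euro-profile lock cylinder (nickel-plated metal) lying flat on its side, 62 mm long, 17 mm high; the gripped width across barrel and leg is 34 mm (a thin cam sticks out a few mm more at mid length). Point: its centre, half-way up (8.5 mm above what it lies on). y runs along its length, x across it (gripping direction), z up. May be absent.
- cylinder_c_mid (a point): euro-profile lock cylinder (nickel-plated metal) lying flat on its side, 62 mm long, 17 mm high; the gripped width across barrel and leg is 34 mm (a thin cam sticks out a few mm more at mid length). Point: its centre, half-way up (8.5 mm above what it lies on). y runs along its length, x across it (gripping direction), z up. May be absent.
- cylinder_d_mid (a point): euro-profile lock cylinder (nickel-plated metal) lying flat on its side, 62 mm long, 17 mm high; the gripped width across barrel and leg is 34 mm (a thin cam sticks out a few mm more at mid length). Point: its centre, half-way up (8.5 mm above what it lies on). y runs along its length, x across it (gripping direction), z up. May be absent.
- tape_1: bystander: roll of dark tape lying at the left, behind the fixed upright metal plate (250 mm high, near world x = 0.40, y from 0.11 leftwards), 55 x 53 x 19 mm; origin under its centre
- pot_1: bystander: small round pot at the left, 62 mm wide, 35 mm high; origin under its centre
- car_fob: bystander: black car key remote at the back, right of the fixed tool box (world x 0.565 to 0.84, y -0.035 to 0.065, walls 100 mm high, tools rising from it), 35 x 63 x 15 mm; origin under its centre
- hex_key: bystander: black L-shaped hex key, 88 mm long, 6 mm high, near the front edge of the bench; origin under the centre

How it is judged:
By the outcome, as a careful person would: the job done as asked, in the order asked, and still so for the second after the job is handed in, with the robot touching nothing.
Of cylinder_a, cylinder_b, cylinder_c, cylinder_d only 3 to 4 are there at a start; the rules pass over those that are not, and their reading is None.
At some moment in a run one of cylinder_a, cylinder_b, cylinder_c, cylinder_d may be knocked a few centimetres aside while the robot is not near it.
Once in a run the grip may slacken for a moment while it holds something.
It also fails if it takes over 210 s, if anything falls off the work surface, if the arm or the gripper's body presses on something with over 40 N, if the wrist force passes 120 N, or if a joint passes its speed limit or range.

## Working session

There is one attempt and no reset: what is moved stays moved. The work goes in short steps, Python scripts to look and compute and a tool call to move; the robot and the scene stay as the last step left them, time stands still between calls to the robot, and variables do not carry over. Pictures are saved under pics/ and viewed, about 12 in all and at most 16, crops included, and the job is handed in when it is done.

Besides the shell and the picture viewer there is one more tool, called after ">>>" as name([rows], argument=value, ...), one row to a line, values as JSON. send_rows: Moves the arm, as the interface text tells. Its arguments: {"type":"object","properties":{"commands":{"type":"array","items":{"type":"array","items":{"type":"number"}}}},"required":["commands"]}

```bash
mkdir -p pics; cat > h.py <<'E'
import numpy as np, cv2
from cell import manip, viewer, ticket, models
from scipy.spatial.transform import Rotation as R
def ray(p,c):
    K=np.array(c["intrinsics"]);D=np.array(c["distortion"]);T=np.array(c["camera_from_world"])
    u=cv2.undistortPoints(np.array([[p]],float),K,D)[0,0]
    d=T[:3,:3].T@np.array([u[0],u[1],1]); o=-T[:3,:3].T@T[:3,3]
    return o,d
def at(p,c,z):
    o,d=ray(p,c); return o+d*(z-o[2])/d[2]
def proj(X,c):
    T=np.array(c["camera_from_world"])
    return cv2.projectPoints(np.array(X,float).reshape(-1,3),T[:3,:3],T[:3,3],np.array(c["intrinsics"]),np.array(c["distortion"]))[0].reshape(-1,2)
def shot(n,f=None):
    c=viewer.capture(n)
    if f: cv2.imwrite("pics/"+f,np.array(c["frame"])[:,:,::-1])
    return c
def rot():
    q=manip.sense()["tool_rot"]; return R.from_quat([q[1],q[2],q[3],q[0]])
E
python3 - <<'E'
from h import *
s=manip.sense(); print({k:np.round(v,3).tolist() for k,v in s.items()}); print(rot().as_matrix().round(3))
Z=dict(catch=.02,mouth=.02,carrier_mid=.004,carrier_handle=.055,well0=.004,cylinder_a_mid=.0085,station=0,tape_1=0,pot_1=0,car_fob=0,hex_key=0)
for n in("scene","top"):
    c=shot(n,n+"0.png"); print(n,c["shot"],"cam",(ray((320,240),c)[0]).round(3))
    for t,z in Z.items():
        for r in models.place_of(t,c)[:6]:
            print(t,round(r["confidence"],2),np.round(r["centre"]).tolist(),at(r["centre"],c,z).round(3)[:2].tolist())
E
```

```text
{'time_s': 0.0, 'joint_pos': [1.16, 0.151, 1.438, 0.0, 1.554, -0.134], 'joint_vel': [-0.001, -0.001, -0.0, 0.002, -0.0, -0.001], 'effort': [-0.002, -71.309, -57.085, -0.0, 0.01, 0.0], 'position': [0.157, 0.553, 0.404], 'tool_rot': [0.7, 0.097, 0.7, -0.098], 'contact_force': [0.469, 0.114, -0.027], 'wrist_torque': [0.017, -0.013, 0.062], 'gripper_width': 0.085}
[[-0.     0.273  0.962]
 [-0.001  0.962 -0.273]
 [-1.    -0.001 -0.   ]]
scene 1 cam [-0.219 -0.256  0.778]
catch 0.81 [489.0, 286.0] [0.62, -0.395]
catch 0.57 [449.0, 277.0] [0.629, -0.319]
mouth 0.98 [436.0, 282.0] [0.609, -0.297]
carrier_mid 0.93 [447.0, 260.0] [0.699, -0.315]
carrier_handle 0.64 [448.0, 277.0] [0.589, -0.315]
well0 0.67 [423.0, 268.0] [0.663, -0.269]
cylinder_a_mid 0.84 [358.0, 255.0] [0.665, -0.136]
tape_1 0.16 [488.0, 284.0] [0.649, -0.396]
pot_1 0.86 [193.0, 295.0] [0.492, 0.147]
car_fob 0.56 [347.0, 221.0] [0.784, -0.093]
hex_key 0.71 [384.0, 371.0] [0.395, -0.229]
top 2 cam [ 0.504 -0.066  1.11 ]
catch 0.83 [453.0, 220.0] [0.626, -0.393]
mouth 0.7 [412.0, 227.0] [0.61, -0.302]
carrier_handle 0.74 [421.0, 231.0] [0.598, -0.315]
cylinder_a_mid 0.95 [342.0, 200.0] [0.67, -0.146]
cylinder_a_mid 0.5 [314.0, 150.0] [0.785, -0.084]
station 0.77 [404.0, 223.0] [0.619, -0.287]
station 0.65 [409.0, 228.0] [0.609, -0.299]
tape_1 0.73 [167.0, 278.0] [0.495, 0.242]
tape_1 0.36 [208.0, 276.0] [0.498, 0.151]
pot_1 0.68 [206.0, 277.0] [0.496, 0.155]
car_fob 0.95 [315.0, 154.0] [0.778, -0.085]
car_fob 0.61 [341.0, 198.0] [0.678, -0.146]
car_fob 0.25 [409.0, 225.0] [0.615, -0.301]
hex_key 0.61 [375.0, 322.0] [0.399, -0.222]
hex_key 0.19 [317.0, 153.0] [0.779, -0.09]
```

View pics/top0.png

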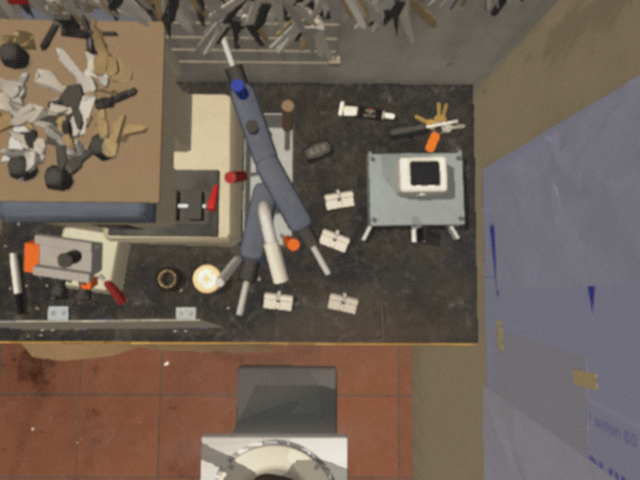

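View pics/scene0.png

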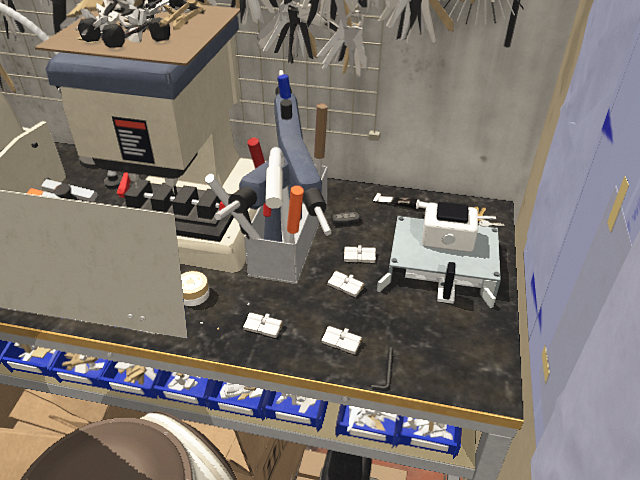

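Top view: four cylinders, at about (339,200), (335,240), (278,301) and (343,303). The hood spans (368..465, 152..226), with the handle at about (418,234). Next I'll segment for precision.

```bash
cat >> h.py <<'E'
def cyls(c,seeds,z=.017,thr=150,lim=None):
    """seeds: world xy; returns centre, long-axis angle (deg from world y) of white blobs near"""
    f=np.array(c["frame"]); m=((f.min(2)>thr)).astype(np.uint8)
    m=cv2.morphologyEx(m,cv2.MORPH_CLOSE,np.ones((3,3),np.uint8))
    n,l,st,ce=cv2.connectedComponentsWithStats(m); out=[]
    for s in seeds:
        p=proj([s[0],s[1],z],c)[0]
        k=[i for i in range(1,n) if 60<st[i,4]<900 and np.hypot(*(ce[i]-p))<22]
        if not k: out.append(None); continue
        i=min(k,key=lambda i:np.hypot(*(ce[i]-p)))
        ys,xs=np.where(l==i); w=np.array([at((x,y),c,z)[:2] for x,y in zip(xs,ys)])
        r=cv2.minAreaRect((w*1000).astype(np.float32)); b=cv2.boxPoints(r)
        e=max((b[1]-b[0],b[2]-b[1]),key=np.linalg.norm)
        a=np.degrees(np.arctan2(-e[0],e[1])); a=(a+90)%180-90
        out.append((np.round(r[0],1).tolist(),np.round(sorted(r[1]),1).tolist(),round(a,1),w.mean(0).round(4).tolist(),int(st[i,4])))
    return out
E
python3 - <<'E'
from h import *
c=shot("top","top1.png"); S=shot("scene")
seeds=[at(p,c,.017)[:2] for p in((339,200),(335,240),(278,301),(343,303))]
for cc,z in((c,.017),(S,.0085)):
    for r in cyls(cc,seeds,z): print(r)
for p in((368,152),(465,152),(466,224),(368,226)): print(at(p,c,.046).round(3))
f=np.array(c["frame"])[140:320,260:480,::-1]
f=cv2.resize(f[0:120,95:215],None,fx=5,fy=5,interpolation=cv2.INTER_CUBIC)
g=cv2.resize(np.array(S["frame"])[190:310,370:510,::-1],None,fx=5,fy=5,interpolation=cv2.INTER_CUBIC)
cv2.imwrite("pics/c1.png",f);cv2.imwrite("pics/c2.png",g)
E
```

```text
([671.7, -139.9], [36.6, 62.0], np.float32(9.9), [0.6695, -0.1402], 373)
([581.8, -129.8], [37.7, 61.2], np.float32(-20.5), [0.5788, -0.1287], 372)
([446.4, -5.6], [36.4, 59.8], np.float32(-5.4), [0.4436, -0.0052], 379)
([439.9, -147.3], [27.7, 59.0], np.float32(-12.2), [0.4394, -0.1475], 306)
([675.6, -138.8], [47.0, 67.8], np.float32(19.2), [0.6732, -0.1382], 398)
([585.1, -127.0], [44.2, 64.3], np.float32(-17.2), [0.5828, -0.1271], 444)
([448.1, -2.8], [42.7, 64.4], np.float32(-5.0), [0.4453, -0.0033], 547)
([445.8, -146.7], [43.0, 64.0], np.float32(-10.8), [0.4427, -0.1469], 596)
[ 0.772 -0.201  0.046]
[ 0.773 -0.415  0.046]
[ 0.614 -0.414  0.046]
[ 0.609 -0.201  0.046]
```

View pics/c1.png

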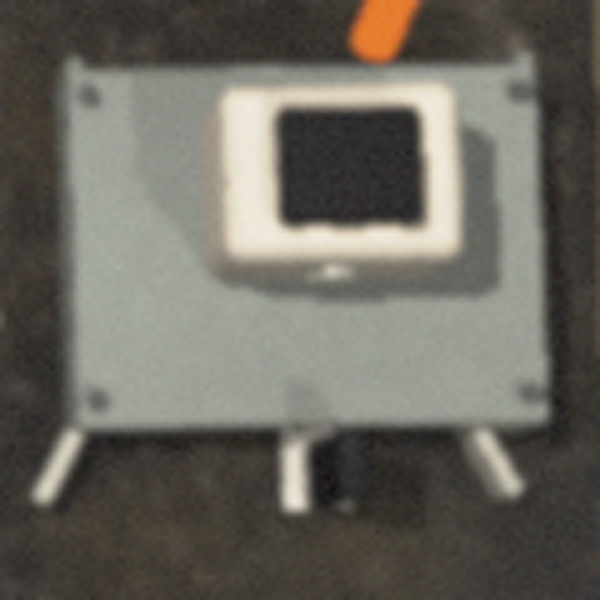

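View pics/c2.png

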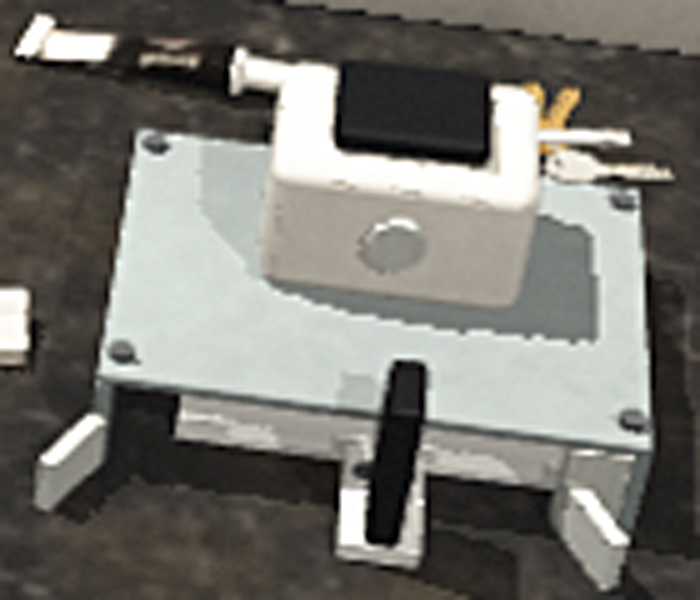

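Crop 1: the hood's front edge is nearly straight at crop y≈427, from x=72 to 548. The guides are splayed below it and the handle fin sits at about (335,465). Crop 2: hood corners (137,130), (640,188), (652,445) and (100,378), with the fin in front of the mouth. Next I'll fit the station pose from both views.

```bash
cat >> h.py <<'E'
def go(x,y,z,a=None):
    """print tool-frame deltas to TCP target after turning; a=world yaw of tool y, deg"""
    s=manip.sense(); p=np.array(s["position"]); M=rot().as_matrix(); a0=np.degrees(np.arctan2(M[1,1],M[0,1]))
    a=a0 if a is None else a; t=np.radians(a)
    d=np.array([x,y,z])-p; Y=np.array([np.cos(t),np.sin(t),0]);Zt=np.array([np.sin(t),-np.cos(t),0])
    print("pos",p.round(4),"yaw %.2f"%a0,"tilt",M[2,:].round(4),"| turn ax %.2f"%(a0-a),"| shift mm x %.1f y %.1f z %.1f"%(-d[2]*1e3,d@Y*1e3,d@Zt*1e3))
E
python3 - <<'E'
from h import *
from scipy.optimize import least_squares
c=shot("top");S=shot("scene")
pt=np.array([(68,65),(535,65),(548,425),(72,428)])/5+[355,140]
ps=np.array([(137,130),(640,188),(652,445),(100,378)])/5+[370,190]
def W(v,P):
    P=np.array(P,float);k,s=np.cos(v[2]),np.sin(v[2])
    return np.c_[v[0]+k*P[:,0]-s*P[:,1],v[1]+s*P[:,0]+k*P[:,1],P[:,2]]
f=lambda v:np.r_[(proj(W(v,[(.158,v[3]+.1025,.046),(.158,v[3]-.1025,.046),(0,v[3]-.1025,.046),(0,v[3]+.1025,.046)]),c)-pt).ravel(),(proj(W(v,[(.158,v[3]+.1025,.046),(.158,v[3]-.1025,.046),(0,v[3]-.1025,.046),(0,v[3]+.1025,.046)]),S)-ps).ravel(),(v[3]+.0115)*1000]
r=least_squares(f,[.61,-.3,0,-.01],x_scale=[.01]*4);v=r.x;print(v,np.degrees(v[2]),r.fun.round(1))
H=W(v,[(-.014,-.027,.055)]);print("handle",H)
print("fin top px: top(crop)",(proj(W(v,[(-.014+dx,-.027+dy,.078) for dx in(-.015,.015) for dy in(-.007,.007)]),c)-[355,140]).dot(5).round(), "scene",((proj(W(v,[(-.014+dx,-.027+dy,.078) for dx in(-.015,.015) for dy in(-.007,.007)]),S)-[370,190])*5).round())
for p in((381,305),(383,335),(372,338)): print("hex",at(p,c,.003).round(3))
go(.33,-.2,.405,91)
E
```

```text
[ 0.61128649 -0.29638283  0.02087337 -0.0115    ] 1.1959560067972748 [-0.3  0.9 -0.6 -0.3 -0.4 -0.7  0.7  0.   0.3 -0.5  0.4  0.3  0.5  1.
 -0.7 -0.9  0. ]
handle [[ 0.59785308 -0.32366916  0.055     ]]
fin top px: top(crop) [[384. 485.]
 [351. 486.]
 [381. 414.]
 [348. 415.]] scene [[444. 408.]
 [405. 402.]
 [446. 353.]
 [407. 348.]]
hex [ 0.436 -0.235  0.003]
hex [ 0.37  -0.239  0.003]
hex [ 0.364 -0.214  0.003]
pos [0.1572 0.5531 0.4047] yaw 74.14 tilt [-1.e+00 -1.e-04 -0.e+00] | turn ax -16.86 | shift mm x -0.3 y -756.0 z 159.7
```

>>> send_rows([
  [0.085,0,0,0,-5.7,0,0],
  [0.085,0,0,0,-5.7,0,0],
  [0.085,0,0,0,-5.7,0,0],
  [0.085,0,-0.036,0.006,0,0,0],
  [0.085,0,-0.036,0.006,0,0,0],
  [0.085,0,-0.036,0.006,0,0,0],
  [0.085,0,-0.036,0.006,0,0,0],
  [0.085,0,-0.036,0.006,0,0,0],
  [0.085,0,-0.036,0.006,0,0,0],
  [0.085,0,-0.036,0.006,0,0,0],
])

```text
time_s: 2.23
position: [0.2042, 0.3005, 0.4046]
tool_rot: [0.707, -0.008, 0.707, 0.008]
contact_force: [1.4, -0.5, 0.8]
gripper_width: 0.085
```

>>> send_rows([
  [0.085,0,-0.036,0.006,0,0,0],
  [0.085,0,-0.036,0.006,0,0,0],
  [0.085,0,-0.036,0.006,0,0,0],
  [0.085,0,-0.036,0.006,0,0,0],
  [0.085,0,-0.036,0.006,0,0,0],
  [0.085,0,-0.036,0.006,0,0,0],
  [0.085,0,-0.036,0.006,0,0,0],
  [0.085,0,-0.036,0.006,0,0,0],
  [0.085,0,-0.036,0.006,0,0,0],
  [0.085,0,-0.036,0.006,0,0,0],
])

```text
time_s: 3.07
position: [0.2652, -0.0068, 0.4052]
tool_rot: [0.708, -0.008, 0.707, 0.008]
contact_force: [0.8, 0.4, 0.2]
gripper_width: 0.0852
```

```bash
python3 - <<'E'
from h import *
print(manip.sense()["time_s"],manip.sense()["joint_pos"])
go(.593,-.317,.30,91.2)
E
```

```text
3.0667 [-3.19250554e-01 -5.52075466e-01  2.00836312e+00  3.95172599e-05
  1.68396242e+00 -1.91184383e+00]
pos [ 0.2652 -0.0068  0.4052] yaw 91.25 tilt [-1.0e+00 -4.0e-04  1.3e-03] | turn ax 0.05 | shift mm x 105.2 y -317.0 z 321.2
```

>>> send_rows([
  [0.085,0,-0.027,0.027,0,0,0],
  [0.085,0,-0.027,0.027,0,0,0],
  [0.085,0,-0.027,0.027,0,0,0],
  [0.085,0,-0.027,0.027,0,0,0],
  [0.085,0,-0.027,0.027,0,0,0],
  [0.085,0,-0.027,0.027,0,0,0],
  [0.085,0,-0.027,0.027,0,0,0],
  [0.085,0,-0.027,0.027,0,0,0],
  [0.085,0,-0.027,0.027,0,0,0],
  [0.085,0,-0.027,0.027,0,0,0],
])

```text
time_s: 3.9
position: [0.5426, -0.271, 0.4045]
tool_rot: [0.707, -0.008, 0.707, 0.008]
contact_force: [-0.6, 0.7, 0.9]
gripper_width: 0.0849
```

>>> send_rows([
  [0.085,0.01,-0.012,0.013,0,0,0],
  [0.085,0.01,-0.012,0.013,0,0,0],
  [0.085,0.01,-0.012,0.013,0,0,0],
  [0.085,0.01,-0.011,0.012,0,0,0],
  [0.085,0.015,0,0,0,0,0],
  [0.085,0.015,0,0,0,0,0],
  [0.085,0.015,0,0,0,0,0],
  [0.085,0.01,0,0,0,0,0],
  [0.085,0.01,0,0,0,0,0],
  [0.085,0,0,0,0,0,0],
])

```text
time_s: 4.73
position: [0.5932, -0.3154, 0.2979]
tool_rot: [0.706, -0.007, 0.708, 0.008]
contact_force: [-0.2, -0.3, 0.1]
gripper_width: 0.0849
```

```bash
python3 - <<'E'
from h import *
go(.593,-.317,.217,91.2)
c=shot("scene")
f=np.array(c["frame"])[160:320,340:520,::-1]
cv2.imwrite("pics/g1.png",cv2.resize(f,None,fx=4,fy=4,interpolation=cv2.INTER_CUBIC))
for t,z in(("carrier_handle",.055),):
    for r in models.place_of(t,c)[:2]: print(t,r["confidence"],r["centre"],at(r["centre"],c,z).round(3))
E
```

```text
pos [ 0.5932 -0.3154  0.2979] yaw 91.24 tilt [-1.      0.0013 -0.0021] | turn ax 0.04 | shift mm x 80.9 y -1.6 z -0.3
carrier_handle 0.96 [451.7, 275.3] [ 0.596 -0.321  0.055]
carrier_handle 0.33 [343.8, 221.4] [ 0.71  -0.098  0.055]
```

View pics/g1.png

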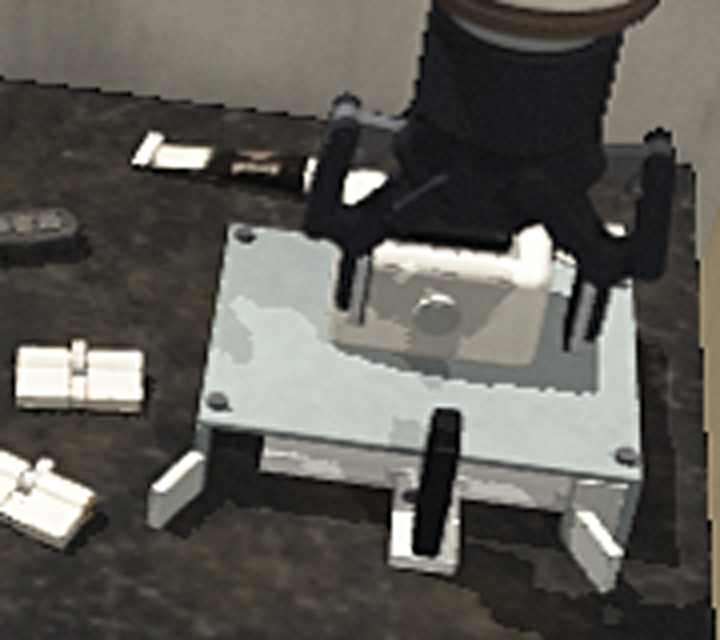

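The open fingers stand left and right of the fin, at about (350,290) and (585,310) in the crop. The fin is at (437,480), so I can descend and close.

>>> send_rows([
  [0.085,0.015,-0.002,0,0,0,0],
  [0.085,0.015,0,0,0,0,0],
  [0.085,0.015,0,0,0,0,0],
  [0.085,0.012,0,0,0,0,0],
  [0.085,0.012,0,0,0,0,0],
  [0.085,0.012,0,0,0,0,0],
  [0.02,0,0,0,0,0,0],
  [0.02,0,0,0,0,0,0],
  [0.0,0,0,0,0,0,0],
  [0.0,0,0,0,0,0,0],
])

```text
time_s: 5.67
position: [0.5937, -0.3176, 0.2198]
tool_rot: [0.707, -0.008, 0.707, 0.007]
contact_force: [0.6, -0.0, -0.2]
gripper_width: 0.0385
```

>>> send_rows([
  [0.0,0,0,0,0,0,0],
  [0.0,0,0,0,0,0,0],
  [0.0,0,0,0,0,0,0],
  [0.0,0,0,0,0,0,0],
  [0.0,0,0,0,0,0,0],
  [0.0,0,0,0,0,0,0],
  [0.0,0,0,0,0,0,0],
  [0.0,0,0,0,0,0,0],
  [0.0,0,0,0,0,0,0],
  [0.0,0,0,0,0,0,0],
])

```text
time_s: 6.5
position: [0.5936, -0.3176, 0.2196]
tool_rot: [0.707, -0.008, 0.707, 0.007]
contact_force: [-0.9, 0.7, 6.5]
gripper_width: 0.0132
```

```bash
python3 - <<'E'
from h import *
c=shot("scene"); go(.593,-.317,.217,91.2)
for t,z in(("carrier_handle",.055),("carrier_mid",.004),("mouth",.02)):
    for r in models.place_of(t,c)[:1]: print(t,r["confidence"],r["centre"],at(r["centre"],c,z).round(3))
E
```

```text
pos [ 0.5936 -0.3176  0.2196] yaw 91.24 tilt [-1.e+00 -7.e-04  8.e-04] | turn ax 0.04 | shift mm x 2.6 y 0.6 z -0.6
carrier_handle 0.69 [468.1, 275.3] [ 0.603 -0.35   0.055]
carrier_mid 0.59 [449.5, 261.8] [ 0.693 -0.319  0.004]
mouth 0.75 [439.0, 280.9] [ 0.614 -0.302  0.02 ]
```

>>> send_rows([
  [0.0,0,0.002,0,0,0,0],
  [0.0,0,0.003,0,0,0,0],
  [0.0,0,0.003,0,0,0,0],
  [0.0,0,0.003,0,0,0,0],
  [0.0,0,0.003,0,0,0,0],
  [0.0,0,0.003,0,0,0,0],
  [0.0,0,0.002,0,0,0,0],
  [0.0,0,0.002,0,0,0,0],
  [0.0,0,0.001,0,0,0,0],
  [0.0,0,0,0,0,0,0],
])

```text
time_s: 7.53
position: [0.5932, -0.2955, 0.2196]
tool_rot: [0.707, -0.008, 0.707, 0.007]
contact_force: [0.8, -0.6, 5.1]
gripper_width: 0.0136
```

>>> send_rows([
  [0.0,0,0.001,0,0,0,0],
  [0.0,0,0,0,0,0,0],
  [0.0,0,0.001,0,0,0,0],
  [0.0,0,0,0,0,0,0],
  [0.0,0,0,0,0,0,0],
  [0.0,0,0,0,0,0,0],
  [0.0,0,0,0,0,0,0],
  [0.0,0,0,0,0,0,0],
  [0.0,0,0,0,0,0,0],
  [0.0,0,0,0,0,0,0],
])

```text
time_s: 8.37
position: [0.5931, -0.2938, 0.2196]
tool_rot: [0.707, -0.008, 0.707, 0.007]
contact_force: [0.7, -1.5, 5.2]
gripper_width: 0.0134
```

```bash
python3 - <<'E'
from h import *
c=shot("scene"); go(.593,-.317,.217,91.2); s=manip.sense(); print(s["contact_force"],s["wrist_torque"])
f=np.array(c["frame"])[200:320,370:520,::-1]
cv2.imwrite("pics/g2.png",cv2.resize(f,None,fx=5,fy=5,interpolation=cv2.INTER_CUBIC))
E
```

```text
pos [ 0.5931 -0.2938  0.2196] yaw 91.23 tilt [-1.     -0.0011  0.0011] | turn ax 0.03 | shift mm x 2.6 y -23.2 z -0.6
[-0.72864779 -1.34933382  6.16989379] [-0.29986386  0.0060031  -0.08984055]
```

View pics/g2.png

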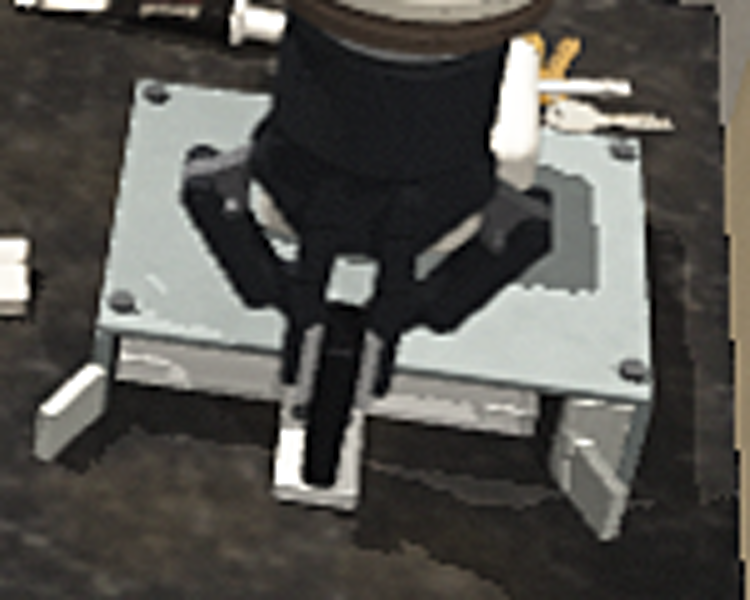

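The carrier's rear edge now spans crop (118,345) to (538,425). The catch post starts at about x=553, so it looks clear. I'll probe gently for the +y wall.

>>> send_rows([
  [0.0,0,0.001,0,0,0,0],
  [0.0,0,0,0,0,0,0],
  [0.0,0,0.001,0,0,0,0],
  [0.0,0,0,0,0,0,0],
  [0.0,0,0.001,0,0,0,0],
  [0.0,0,0,0,0,0,0],
  [0.0,0,0,0,0,0,0],
  [0.0,0,0,0,0,0,0],
  [0.0,0,0,0,0,0,0],
  [0.0,0,0,0,0,0,0],
])

```text
time_s: 9.25
position: [0.593, -0.2908, 0.2196]
tool_rot: [0.707, -0.008, 0.707, 0.007]
contact_force: [1.1, -2.9, 6.3]
gripper_width: 0.0131
```

>>> send_rows([
  [0.0,0,0.001,0,0,0,0],
  [0.0,0,0,0,0,0,0],
  [0.0,0,0.001,0,0,0,0],
  [0.0,0,0,0,0,0,0],
  [0.0,0,0,0,0,0,0],
  [0.0,0,0,0,0,0,0],
  [0.0,0,0,0,0,0,0],
  [0.0,0,0,0,0,0,0],
  [0.0,0,0,0,0,0,0],
  [0.0,0,0,0,0,0,0],
])

```text
time_s: 10.08
position: [0.5927, -0.2899, 0.2199]
tool_rot: [0.707, -0.009, 0.707, 0.006]
contact_force: [-3.2, -13.8, 5.8]
gripper_width: 0.0134
```

>>> send_rows([
  [0.0,0,-0.003,0,0,0,0],
  [0.0,0,-0.0035,0,0,0,0],
  [0.0,0,0,0,0,0,0],
  [0.0,0,0,-0.003,0,0,0],
  [0.0,0,0,-0.006,0,0,0],
  [0.0,0,0,-0.006,0,0,0],
  [0.0,0,0,-0.006,0,0,0],
  [0.0,0,0,-0.006,0,0,0],
  [0.0,0,0,-0.006,0,0,0],
  [0.0,0,0,-0.005,0,0,0],
])

```text
time_s: 10.92
position: [0.555, -0.2959, 0.2196]
tool_rot: [0.708, -0.008, 0.706, 0.007]
contact_force: [3.3, 0.1, 5.4]
gripper_width: 0.013
```

>>> send_rows([
  [0.0,0,0,-0.007,0,0,0],
  [0.0,0,0,-0.007,0,0,0],
  [0.0,0,0,-0.007,0,0,0],
  [0.0,0,0,-0.007,0,0,0],
  [0.0,0,0,-0.007,0,0,0],
  [0.0,0,0,-0.007,0,0,0],
  [0.0,0,0,-0.007,0,0,0],
  [0.0,0,0,-0.007,0,0,0],
  [0.0,0,0,-0.007,0,0,0],
  [0.0,0,0,-0.007,0,0,0],
])

```text
time_s: 11.75
position: [0.485, -0.2974, 0.2196]
tool_rot: [0.708, -0.008, 0.706, 0.007]
contact_force: [4.2, -1.4, 5.7]
gripper_width: 0.0135
```

>>> send_rows([
  [0.0,0,0,-0.008,0,0,0],
  [0.0,0,0,-0.008,0,0,0],
  [0.0,0,0,-0.008,0,0,0],
  [0.0,0,0,-0.008,0,0,0],
  [0.0,0,0,-0.008,0,0,0],
  [0.0,0,0,-0.008,0,0,0],
  [0.0,0,0,-0.008,0,0,0],
  [0.0,0,0,-0.007,0,0,0],
  [0.0,0,0,-0.005,0,0,0],
  [0.0,0,0,0,0,0,0],
])

```text
time_s: 12.58
position: [0.4165, -0.2989, 0.2196]
tool_rot: [0.707, -0.008, 0.707, 0.007]
contact_force: [-6.6, -1.0, 11.9]
gripper_width: 0.0133
```

```bash
python3 - <<'E'
from h import *
S=shot("scene");go(.415,-.299,.217,91.2)
Z=dict(carrier_mid=.004,carrier_handle=.055,well0=.004,well1=.004,well2=.004,well3=.004)
for t,z in Z.items():
    for r in models.place_of(t,S)[:1]: print(t,round(r["confidence"],2),np.round(r["centre"]).tolist(),at(r["centre"],S,z).round(3)[:2].tolist())
cv2.imwrite("pics/g3.png",cv2.resize(np.array(S["frame"])[180:400,220:520,::-1],None,fx=2.6,fy=2.6,interpolation=cv2.INTER_CUBIC))
E
```

```text
pos [ 0.4166 -0.2989  0.2196] yaw 91.22 tilt [-1.e+00 -9.e-04  2.e-04] | turn ax 0.02 | shift mm x 2.6 y -0.0 z -1.6
carrier_mid 0.61 [431.0, 318.0] [0.529, -0.296]
carrier_handle 0.89 [434.0, 349.0] [0.414, -0.302]
well0 0.9 [412.0, 311.0] [0.54, -0.26]
well1 0.9 [412.0, 311.0] [0.54, -0.26]
well2 0.9 [412.0, 311.0] [0.54, -0.26]
well3 0.9 [412.0, 311.0] [0.54, -0.26]
```

View pics/g3.png

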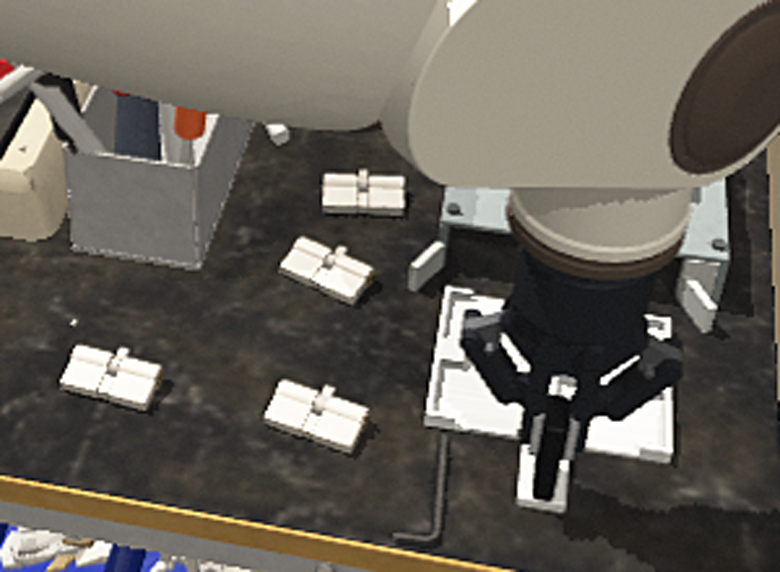

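The carrier is out at crop (430..675, 285..460), with its leading edge clear of the hood. The hex key lies just left of the neck at (440,490). I'll release and rise.

>>> send_rows([
  [0.05,0,0,0,0,0,0],
  [0.05,0,0,0,0,0,0],
  [0.05,0,0,0,0,0,0],
  [0.05,-0.005,0,0,0,0,0],
  [0.05,-0.02,0,0,0,0,0],
  [0.05,-0.025,0,0,0,0,0],
  [0.07,-0.025,0,0,7,0,0],
  [0.07,-0.025,0,0,7,0,0],
  [0.07,-0.025,0,0,7,0,0],
  [0.07,0,0,0,7,0,0],
])

```text
time_s: 13.77
position: [0.4174, -0.2991, 0.3491]
tool_rot: [0.689, 0.164, 0.685, -0.167]
contact_force: [-0.3, -0.6, 0.4]
gripper_width: 0.0698
```

>>> send_rows([
  [0.07,0,0,0,7,0,0],
  [0.07,0,0,0,7,0,0],
  [0.07,0,0,0,7,0,0],
  [0.07,0,0,0,7,0,0],
  [0.07,0,0,0,7,0,0],
  [0.07,0,0,0,7,0,0],
  [0.07,0,0,0,7,0,0],
  [0.07,0,0,0,7,0,0],
  [0.07,0,0,0,7,0,0],
  [0.07,0,0,0,7,0,0],
])

```text
time_s: 14.6
position: [0.417, -0.2987, 0.3442]
tool_rot: [-0.468, -0.53, -0.468, 0.53]
contact_force: [0.0, -0.6, 0.4]
gripper_width: 0.07
```

```bash
python3 - <<'E'
from h import *
c=shot("top");S=shot("scene"); print(manip.sense()["gripper_width"])
go(.443,-.147,.30,-12)
for cc,z in((c,.017),(S,.0085)):
    for r in cyls(cc,[(.67,-.14),(.58,-.13),(.445,-.004),(.442,-.147)],z): print(r)
for cc in(c,S):
    for t,z in(("carrier_mid",.004),("carrier_handle",.055),("well0",.004)):
        for r in models.place_of(t,cc)[:4]: print(t,round(r["confidence"],2),np.round(r["centre"]).tolist(),at(r["centre"],cc,z).round(3)[:2].tolist())
a=cv2.resize(np.array(c["frame"])[180:350,300:480,::-1],None,fx=3.3,fy=3.3,interpolation=cv2.INTER_CUBIC)
cv2.imwrite("pics/g4.png",a)
E
```

```text
0.06988218493163116
pos [ 0.417  -0.2987  0.3441] yaw -6.92 tilt [-1.e+00  1.e-04  1.e-04] | turn ax 5.08 | shift mm x 44.1 y -6.1 z -153.8
([663.0, -141.2], [12.8, 54.4], np.float32(11.8), [0.6627, -0.142], 113)
([581.7, -128.5], [34.5, 58.2], np.float32(-18.1), [0.5788, -0.1269], 310)
([443.2, -5.3], [27.8, 58.3], np.float32(-6.7), [0.4427, -0.0053], 303)
([439.1, -147.9], [25.0, 57.0], np.float32(-13.0), [0.4383, -0.1473], 232)
([675.5, -137.7], [40.4, 61.0], np.float32(8.7), [0.6737, -0.1384], 354)
([585.5, -126.6], [43.7, 62.7], np.float32(-17.0), [0.5827, -0.1267], 426)
([448.4, -2.9], [42.2, 65.0], np.float32(-6.3), [0.4454, -0.0032], 528)
([445.8, -146.7], [43.0, 63.9], np.float32(-10.6), [0.4427, -0.1469], 579)
carrier_mid 0.67 [407.0, 267.0] [0.522, -0.293]
carrier_handle 0.84 [418.0, 318.0] [0.413, -0.304]
well0 0.83 [386.0, 255.0] [0.548, -0.248]
well0 0.65 [393.0, 284.0] [0.482, -0.261]
well0 0.63 [428.0, 251.0] [0.557, -0.341]
well0 0.55 [428.0, 282.0] [0.487, -0.34]
carrier_mid 0.96 [428.0, 320.0] [0.524, -0.291]
carrier_handle 0.68 [432.0, 322.0] [0.473, -0.295]
carrier_handle 0.62 [432.0, 349.0] [0.414, -0.299]
well0 0.95 [451.0, 313.0] [0.552, -0.33]
well0 0.89 [414.0, 304.0] [0.557, -0.261]
well0 0.74 [453.0, 343.0] [0.48, -0.337]
well0 0.71 [383.0, 369.0] [0.397, -0.226]
```

View pics/g4.png

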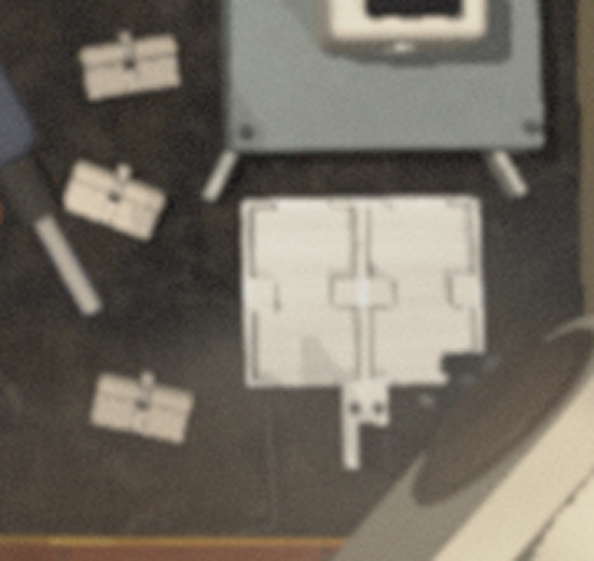

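The four wells show clearly. Carrier corners in the crop are TL (242,200), TR (480,198) and BL (248,385). The cylinders are centred at about (131,68), (114,200) and (141,409).

```bash
python3 - <<'E'
from h import *
c=shot("top")
P=lambda u,v,z:at((u/3.3+300-.35,v/3.3+180-.35),c,z)[:2]*1e3
tl,tr,bl=P(242,200,.012),P(480,198,.012),P(248,385,.012)
print(tl.round(1),tr.round(1),bl.round(1),"mid",((tr+bl)/2).round(1),"w",np.linalg.norm(tl-tr).round(1),"l",np.linalg.norm(tl-bl).round(1),"yaw from side",np.degrees(np.arctan2((tl-bl)[1],(tl-bl)[0])).round(2),"front",np.degrees(np.arctan2(-(tl-tr)[0],(tl-tr)[1])).round(2))
for q in([(100,374),(193,393),(183,443),(90,425)],[(80,160),(165,190),(148,240),(64,208)],[(80,48),(177,37),(180,86),(88,100)]):
    w=np.array([P(*p,.016) for p in q]); e=w[0]-w[1]+w[3]-w[2]
    print(w.mean(0).round(1),np.degrees(np.arctan2(-e[0],e[1])).round(1),np.linalg.norm(e).round(1)/2,np.linalg.norm(w[0]-w[3]).round(1))
E
```

```text
[ 580.  -216.3] [ 582.4 -377.8] [ 455.7 -219.8] mid [ 519.1 -298.8] w 161.5 l 124.3 yaw from side 1.61 front 0.85
[ 439.9 -148. ] -10.9 63.2 34.4
[ 579.5 -129.6] -19.8 60.55 34.2
[ 669. -141.] 8.0 64.7 35.9
```

>>> send_rows([
  [0.07,0,0,0,4.6,0,0],
  [0.07,0,-0.001,-0.019,0,0,0],
  [0.07,0.01,-0.001,-0.025,0,0,0],
  [0.07,0.015,-0.001,-0.025,0,0,0],
  [0.07,0.015,-0.001,-0.025,0,0,0],
  [0.07,0.015,-0.001,-0.025,0,0,0],
  [0.07,0.015,-0.001,-0.022,0,0,0],
  [0.07,0.015,-0.0006,-0.012,0,0,0],
  [0.07,0.009,0,0,0,0,0],
  [0.07,0,0,0,0,0,0],
])

```text
time_s: 15.88
position: [0.4404, -0.1471, 0.2483]
tool_rot: [-0.448, -0.546, -0.449, 0.547]
contact_force: [-0.3, -0.2, -0.7]
gripper_width: 0.0703
```

```bash
python3 - <<'E'
from h import *
go(.441,-.1475,.175,-11.5)
S=shot("scene");print(cyls(S,[(.442,-.147)],.0085))
for r in models.place_of("cylinder_a_mid",S)[:5]: print(round(r["confidence"],2),at(r["centre"],S,.0085).round(3)[:2])
E
```

```text
pos [ 0.4404 -0.1471  0.2483] yaw -11.24 tilt [-1.0e+00 -2.4e-03 -5.0e-04] | turn ax 0.26 | shift mm x 73.3 y 0.7 z 0.3
[([445.8, -146.7], [43.0, 63.9], np.float32(-10.6), [0.4426, -0.147], 586)]
0.53 [ 0.667 -0.138]
```

Descend and close.

>>> send_rows([
  [0.07,0.012,0.001,0,0,0,0],
  [0.07,0.012,0,0,0,0,0],
  [0.07,0.012,0,0,0,0,0],
  [0.07,0.012,0,0,0,0,0],
  [0.07,0.012,0,0,0,0,0],
  [0.07,0.008,0,0,0,0,0],
  [0.07,0.005,0,0,0,0,0],
  [0.0,0,0,0,0,0,0],
  [0.0,0,0,0,0,0,0],
  [0.0,0,0,0,0,0,0],
])

```text
time_s: 16.82
position: [0.4419, -0.148, 0.1776]
tool_rot: [0.448, 0.547, 0.448, -0.547]
contact_force: [-4.8, -0.3, 2.1]
gripper_width: 0.0342
```

>>> send_rows([
  [0.0,0,0,0,0,0,0],
  [0.0,0,0,0,0,0,0],
  [0.0,0,0,0,0,0,0],
  [0.0,0,0,0,0,0,0],
  [0.0,0,0,0,0,0,0],
  [0.0,-0.005,0,0,0,0,0],
  [0.0,-0.02,0,0,0,0,0],
  [0.0,-0.02,0,0,0,0,0],
  [0.0,-0.02,0,0,0,0,0],
  [0.0,-0.01,0,0,0,0,0],
])

```text
time_s: 17.65
position: [0.442, -0.1478, 0.2546]
tool_rot: [0.449, 0.547, 0.447, -0.547]
contact_force: [1.1, -0.2, -1.2]
gripper_width: 0.0308
```

```bash
python3 - <<'E'
from h import *
S=shot("scene","g5.png")
for w in((.5547,-.2578),(.5563,-.3378),(.4847,-.2592),(.4863,-.3392)): go(*w,.25,1.2)
cv2.imwrite("pics/g5.png",cv2.resize(np.array(S["frame"])[220:380,220:480,::-1],None,fx=3,fy=3,interpolation=cv2.INTER_CUBIC))
E
```

```text
pos [ 0.4422 -0.1479  0.2554] yaw -11.35 tilt [-1.      0.0042  0.0013] | turn ax -12.55 | shift mm x 5.4 y 110.1 z 112.2
pos [ 0.4422 -0.1479  0.2554] yaw -11.35 tilt [-1.      0.0042  0.0013] | turn ax -12.55 | shift mm x 5.4 y 110.1 z 192.2
pos [ 0.4422 -0.1479  0.2554] yaw -11.35 tilt [-1.      0.0042  0.0013] | turn ax -12.55 | shift mm x 5.4 y 40.1 z 112.1
pos [ 0.4422 -0.1479  0.2554] yaw -11.35 tilt [-1.      0.0042  0.0013] | turn ax -12.55 | shift mm x 5.4 y 40.1 z 192.2
```

View pics/g5.png

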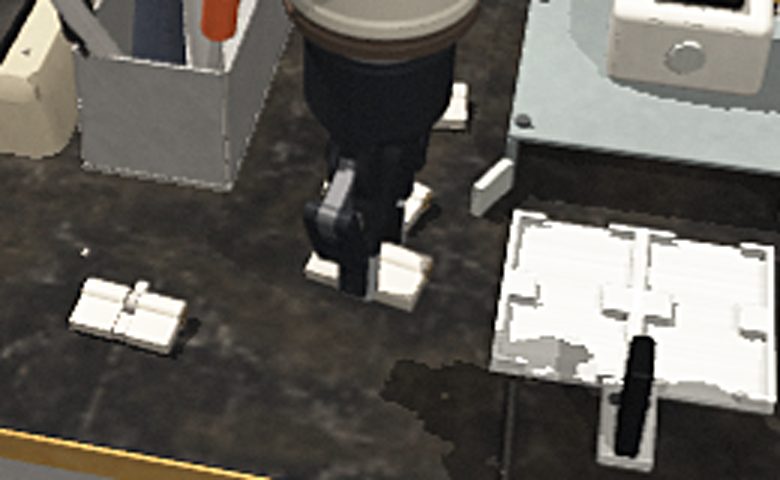

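Cylinder gripped (30.8 mm) with its bottom clear of the bench. I'll carry it to well1.

>>> send_rows([
  [0.0,0,0,0,-6.3,0,0],
  [0.0,0,0,0,-6.25,0,0],
  [0.0,0,0.008,0.014,0,0,0],
  [0.0,0,0.015,0.026,0,0,0],
  [0.0,0,0.016,0.028,0,0,0],
  [0.0,0,0.016,0.028,0,0,0],
  [0.0,0,0.016,0.028,0,0,0],
  [0.0,0,0.016,0.028,0,0,0],
  [0.0,0,0.015,0.026,0,0,0],
  [0.0,0,0.008,0.014,0,0,0],
])

```text
time_s: 18.53
position: [0.5565, -0.3399, 0.2505]
tool_rot: [0.505, 0.495, 0.505, -0.495]
contact_force: [0.7, 0.8, -0.7]
gripper_width: 0.031
```

```bash
python3 - <<'E'
from h import *
print(manip.sense()["gripper_width"]);go(.5563,-.3378,.180,1.2)
E
```

```text
0.03095259169189075
pos [ 0.5565 -0.3399  0.2505] yaw 1.14 tilt [-1.e+00 -5.e-04  0.e+00] | turn ax -0.06 | shift mm x 70.5 y -0.2 z -2.1
```

>>> send_rows([
  [0.0,0.012,0,-0.001,0,0,0],
  [0.0,0.014,0,-0.001,0,0,0],
  [0.0,0.014,0,0,0,0,0],
  [0.0,0.012,0,0,0,0,0],
  [0.0,0.008,0,0,0,0,0],
  [0.0,0.006,0,0,0,0,0],
  [0.0,0.004,0,0,0,0,0],
  [0.0,0,0,0,0,0,0],
  [0.05,0,0,0,0,0,0],
  [0.05,0,0,0,0,0,0],
])

```text
time_s: 19.37
position: [0.5557, -0.3354, 0.1823]
tool_rot: [0.506, 0.495, 0.505, -0.495]
contact_force: [0.4, -0.8, 0.6]
gripper_width: 0.0504
```

>>> send_rows([
  [0.05,0,0,0,0,0,0],
  [0.05,0,0,0,0,0,0],
  [0.05,-0.005,0,0,0,0,0],
  [0.05,-0.01,0,0,0,0,0],
  [0.05,-0.02,0,0,0,0,0],
  [0.05,-0.03,0,0,0,0,0],
  [0.05,-0.02,0,0,0,0,0],
  [0.07,-0.01,0,0,6,0,0],
  [0.07,0,0,0,6.5,0,0],
  [0.07,0,0,0,7,0,0],
])

```text
time_s: 20.2
position: [0.5557, -0.3354, 0.2791]
tool_rot: [0.413, 0.574, 0.412, -0.574]
contact_force: [-0.1, -0.5, -0.7]
gripper_width: 0.07
```

```bash
python3 - <<'E'
from h import *
c=shot("top");S=shot("scene");print(manip.sense()["gripper_width"])
for r in cyls(c,[(.67,-.14),(.58,-.13),(.445,-.004)],.017): print(r)
for r in cyls(S,[(.67,-.14),(.58,-.13),(.445,-.004)],.0085): print(r)
go(.580,-.129,.25,-18.5)
E
```

```text
0.07008173370020644
([669.0, -140.4], [28.1, 58.2], np.float32(9.9), [0.6682, -0.1403], 287)
([578.3, -128.3], [27.4, 58.3], np.float32(-21.0), [0.5777, -0.1282], 285)
([443.0, -5.4], [26.4, 57.7], np.float32(-5.7), [0.4423, -0.0053], 278)
([677.1, -138.5], [44.1, 63.0], np.float32(8.7), [0.6738, -0.1387], 378)
([585.5, -127.4], [43.4, 64.9], np.float32(-19.0), [0.5825, -0.1271], 434)
([448.4, -2.9], [42.2, 65.0], np.float32(-6.3), [0.4454, -0.0032], 528)
pos [ 0.5556 -0.3354  0.2781] yaw -18.48 tilt [-1.0e+00  1.1e-03  5.0e-04] | turn ax 0.02 | shift mm x 28.1 y -42.3 z -203.4
```

>>> send_rows([
  [0.07,0,-0.003,-0.014,0,0,0],
  [0.07,0,-0.005,-0.026,0,0,0],
  [0.07,0,-0.006,-0.028,0,0,0],
  [0.07,0,-0.006,-0.028,0,0,0],
  [0.07,0.004,-0.006,-0.028,0,0,0],
  [0.07,0.006,-0.006,-0.028,0,0,0],
  [0.07,0.006,-0.005,-0.026,0,0,0],
  [0.07,0.006,-0.0035,-0.016,0,0,0],
  [0.07,0.006,-0.001,-0.01,0,0,0],
  [0.07,0,0,0,0,0,0],
])

```text
time_s: 21.13
position: [0.5803, -0.1266, 0.248]
tool_rot: [-0.415, -0.572, -0.416, 0.572]
contact_force: [-0.1, 0.9, -1.1]
gripper_width: 0.0703
```

```bash
python3 - <<'E'
from h import *
go(.5815,-.128,.175,-19)
S=shot("scene");print(cyls(S,[(.58,-.13)],.0085))
E
```

```text
pos [ 0.5803 -0.1266  0.248 ] yaw -18.03 tilt [-1.0e+00 -1.4e-03 -3.0e-04] | turn ax 0.97 | shift mm x 73.0 y 1.6 z 0.9
[([585.5, -127.6], [43.3, 66.1], np.float32(-21.3), [0.5827, -0.1271], 448)]
```

>>> send_rows([
  [0.07,0.012,0.001,0.001,1,0,0],
  [0.07,0.012,0.0005,0,0,0,0],
  [0.07,0.012,0,0,0,0,0],
  [0.07,0.012,0,0,0,0,0],
  [0.07,0.012,0,0,0,0,0],
  [0.07,0.008,0,0,0,0,0],
  [0.07,0.005,0,0,0,0,0],
  [0.0,0,0,0,0,0,0],
  [0.0,0,0,0,0,0,0],
  [0.0,0,0,0,0,0,0],
])

```text
time_s: 22.02
position: [0.5816, -0.1302, 0.1764]
tool_rot: [0.409, 0.577, 0.409, -0.577]
contact_force: [-0.5, 0.5, 0.9]
gripper_width: 0.0347
```

>>> send_rows([
  [0.0,0,0,0,0,0,0],
  [0.0,0,0,0,0,0,0],
  [0.0,0,0,0,0,0,0],
  [0.0,0,0,0,0,0,0],
  [0.0,-0.005,0,0,0,0,0],
  [0.0,-0.02,0,0,0,0,0],
  [0.0,-0.02,0,0,0,0,0],
  [0.0,-0.02,0,0,0,0,0],
  [0.0,-0.01,0,0,0,0,0],
  [0.0,0,0,0,0,0,0],
])

```text
time_s: 22.85
position: [0.5818, -0.1302, 0.2534]
tool_rot: [0.41, 0.577, 0.408, -0.576]
contact_force: [0.5, 0.1, -2.3]
gripper_width: 0.0307
```

```bash
python3 - <<'E'
from h import *
print(manip.sense()["gripper_width"]);go(.4863,-.3380,.250,1.2)
E
```

```text
0.030684707800249095
pos [ 0.5818 -0.1302  0.2534] yaw -19.30 tilt [-1.0e+00  3.9e-03  2.0e-04] | turn ax -20.50 | shift mm x 3.4 y -99.8 z 205.8
```

>>> send_rows([
  [0.0,0,0,0,-6.8,0,0],
  [0.0,0,0,0,-6.8,0,0],
  [0.0,0,0,0,-6.9,0,0],
  [0.0,0,-0.01,0.02,0,0,0],
  [0.0,0,-0.014,0.028,0,0,0],
  [0.0,0,-0.017,0.035,0,0,0],
  [0.0,0,-0.018,0.037,0,0,0],
  [0.0,0,-0.017,0.035,0,0,0],
  [0.0,0,-0.014,0.03,0,0,0],
  [0.0,0,-0.01,0.02,0,0,0],
])

```text
time_s: 23.68
position: [0.484, -0.3396, 0.2496]
tool_rot: [0.504, 0.495, 0.505, -0.495]
contact_force: [-0.5, -1.1, -1.7]
gripper_width: 0.0309
```

```bash
python3 - <<'E'
from h import *
print(manip.sense()["gripper_width"]);go(.4863,-.3385,.180,1.2)
E
```

```text
0.030936133899197957
pos [ 0.484  -0.3396  0.2496] yaw 1.10 tilt [-1.0e+00 -1.2e-03 -3.0e-04] | turn ax -0.10 | shift mm x 69.6 y 2.3 z -1.0
```

>>> send_rows([
  [0.0,0.012,0.002,0,0,0,0],
  [0.0,0.014,0,0,0,0,0],
  [0.0,0.014,0,0,0,0,0],
  [0.0,0.012,0,0,0,0,0],
  [0.0,0.008,0,0,0,0,0],
  [0.0,0.006,0,0,0,0,0],
  [0.0,0.0035,0,0,0,0,0],
  [0.0,0,0,0,0,0,0],
  [0.05,0,0,0,0,0,0],
  [0.05,0,0,0,0,0,0],
])

```text
time_s: 24.52
position: [0.4879, -0.3371, 0.1818]
tool_rot: [0.506, 0.495, 0.505, -0.495]
contact_force: [0.0, -0.4, 0.3]
gripper_width: 0.0495
```

>>> send_rows([
  [0.05,0,0,0,0,0,0],
  [0.05,0,0,0,0,0,0],
  [0.05,-0.005,0,0,0,0,0],
  [0.05,-0.01,0,0,0,0,0],
  [0.05,-0.02,0,0,0,0,0],
  [0.05,-0.03,0,0,0,0,0],
  [0.05,-0.02,0,0,0,0,0],
  [0.07,-0.01,0,0,-4,0,0],
  [0.07,0,0,0,-4,0,0],
  [0.07,0,0,0,0,0,0],
])

```text
time_s: 25.35
position: [0.4877, -0.3372, 0.2783]
tool_rot: [0.54, 0.457, 0.538, -0.457]
contact_force: [-0.1, -0.8, -0.4]
gripper_width: 0.0701
```

```bash
python3 - <<'E'
from h import *
c=shot("top");S=shot("scene");print(manip.sense()["gripper_width"])
for r in cyls(c,[(.67,-.14),(.445,-.004)],.017): print(r)
for r in cyls(S,[(.67,-.14),(.445,-.004)],.0085): print(r)
go(.672,-.1395,.27,9)
cv2.imwrite("pics/g6.png",cv2.resize(np.array(S["frame"])[220:380,330:510,::-1],None,fx=4,fy=3.7,interpolation=cv2.INTER_CUBIC))
E
```

```text
0.06989342090626546
([668.8, -139.6], [28.1, 57.4], np.float32(9.9), [0.667, -0.1405], 249)
([443.1, -5.3], [27.1, 57.9], np.float32(-5.7), [0.4425, -0.0053], 298)
([676.9, -137.6], [43.9, 62.7], np.float32(12.8), [0.6736, -0.1386], 376)
([448.4, -2.9], [42.2, 65.0], np.float32(-6.3), [0.4454, -0.0032], 528)
pos [ 0.4876 -0.337   0.2768] yaw 9.05 tilt [-1.e+00  1.e-04  3.e-04] | turn ax 0.05 | shift mm x 6.8 y 213.0 z -166.3
```

View pics/g6.png

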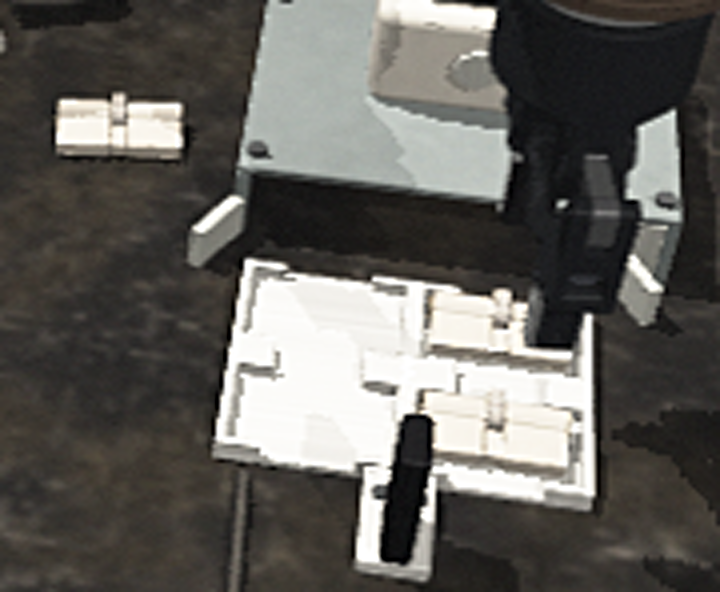

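Both placed cylinders lie flat in the right-hand wells, at crop (480,320) and (495,430). Next is the cylinder at (120,125).

>>> send_rows([
  [0.07,0,0.012,-0.009,0,0,0],
  [0.07,0,0.021,-0.017,0,0,0],
  [0.07,0,0.026,-0.02,0,0,0],
  [0.07,0,0.028,-0.022,0,0,0],
  [0.07,0,0.028,-0.022,0,0,0],
  [0.07,0,0.028,-0.022,0,0,0],
  [0.07,0,0.026,-0.02,0,0,0],
  [0.07,0,0.022,-0.017,0,0,0],
  [0.07,0,0.014,-0.011,0,0,0],
  [0.07,0,0.007,-0.006,0,0,0],
])

```text
time_s: 26.28
position: [0.6715, -0.1377, 0.2758]
tool_rot: [0.538, 0.458, 0.539, -0.458]
contact_force: [-0.1, -0.6, 0.1]
gripper_width: 0.0699
```

```bash
python3 - <<'E'
from h import *
c=shot("top");S=shot("scene")
o1,d1=ray((328,272),c);o2,d2=ray((325,232),S)
t=np.linalg.lstsq(np.c_[d1,-d2],o2-o1,rcond=None)[0];print("tool tip",(o1+d1*t[0]).round(3),(o2+d2*t[1]).round(3))
for r in cyls(S,[(.67,-.14)],.0085): print(r)
go(.672,-.1395,.175,10)
E
```

```text
tool tip [ 0.508 -0.108  0.186] [ 0.507 -0.102  0.186]
([673.3, -139.1], [51.7, 63.5], np.float32(9.5), [0.673, -0.1387], 406)
pos [ 0.6707 -0.1388  0.2759] yaw 9.21 tilt [-1.e+00 -7.e-04 -2.e-04] | turn ax -0.79 | shift mm x 100.9 y 1.1 z 0.9
```

>>> send_rows([
  [0.07,0.018,0.001,0.001,-0.7,0,0],
  [0.07,0.02,0,0,0,0,0],
  [0.07,0.02,0,0,0,0,0],
  [0.07,0.018,0,0,0,0,0],
  [0.07,0.012,0,0,0,0,0],
  [0.07,0.008,0,0,0,0,0],
  [0.07,0.005,0,0,0,0,0],
  [0.0,0,0,0,0,0,0],
  [0.0,0,0,0,0,0,0],
  [0.0,0,0,0,0,0,0],
])

```text
time_s: 27.22
position: [0.6718, -0.1404, 0.1764]
tool_rot: [0.542, 0.455, 0.541, -0.455]
contact_force: [-1.1, -0.3, 0.9]
gripper_width: 0.0341
```

>>> send_rows([
  [0.0,0,0,0,0,0,0],
  [0.0,0,0,0,0,0,0],
  [0.0,0,0,0,0,0,0],
  [0.0,0,0,0,0,0,0],
  [0.0,-0.005,0,0,0,0,0],
  [0.0,-0.02,0,0,0,0,0],
  [0.0,-0.02,0,0,0,0,0],
  [0.0,-0.02,0,0,0,0,0],
  [0.0,-0.02,0,0,0,0,0],
  [0.0,-0.01,0,0,0,0,0],
])

```text
time_s: 28.05
position: [0.6718, -0.1402, 0.2738]
tool_rot: [0.542, 0.455, 0.54, -0.455]
contact_force: [0.7, -1.2, -1.5]
gripper_width: 0.0311
```

```bash
python3 - <<'E'
from h import *
print(manip.sense()["gripper_width"]);go(.5555,-.2578,.250,1.2)
E
```

```text
0.031149336891538943
pos [ 0.6718 -0.1402  0.2738] yaw 9.90 tilt [-1.      0.0031  0.0017] | turn ax 8.70 | shift mm x 23.8 y -118.8 z 115.2
```

>>> send_rows([
  [0.0,0,0,0,4.3,0,0],
  [0.0,0,0,0,4.4,0,0],
  [0.0,0,-0.01,0.009,0,0,0],
  [0.0,0,-0.016,0.015,0,0,0],
  [0.0,0,-0.02,0.019,0,0,0],
  [0.0,0,-0.02,0.02,0,0,0],
  [0.0,0.004,-0.019,0.019,0,0,0],
  [0.0,0.008,-0.016,0.016,0,0,0],
  [0.0,0.008,-0.012,0.011,0,0,0],
  [0.0,0.004,-0.006,0.006,0,0,0],
])

```text
time_s: 28.88
position: [0.5531, -0.259, 0.2455]
tool_rot: [0.505, 0.494, 0.506, -0.495]
contact_force: [-0.1, 0.0, -1.2]
gripper_width: 0.0313
```

```bash
python3 - <<'E'
from h import *
print(manip.sense()["gripper_width"]);go(.5555,-.2578,.180,1.2)
c=shot("top");S=shot("scene")
for p,q in(((240,312),(217,216)),((279,281),(273,205))):
    o1,d1=ray(p,c);o2,d2=ray(q,S);t=np.linalg.lstsq(np.c_[d1,-d2],o2-o1,rcond=None)[0];print("tool tip",(o1+d1*t[0]).round(3),(o2+d2*t[1]).round(3))
E
```

```text
0.03128012688036286
pos [ 0.5531 -0.259   0.2455] yaw 1.20 tilt [-1.0e+00 -1.3e-03 -2.0e-04] | turn ax -0.00 | shift mm x 65.5 y 2.4 z -1.2
tool tip [0.438 0.047 0.243] [0.436 0.051 0.244]
tool tip [ 0.492 -0.02   0.237] [ 0.492 -0.021  0.237]
```

>>> send_rows([
  [0.0,0.012,0.0015,0,0,0,0],
  [0.0,0.013,0,0,0,0,0],
  [0.0,0.013,0,0,0,0,0],
  [0.0,0.011,0,0,0,0,0],
  [0.0,0.008,0,0,0,0,0],
  [0.0,0.005,0,0,0,0,0],
  [0.0,0.004,0,0,0,0,0],
  [0.0,0,0,0,0,0,0],
  [0.0,0,0,0,0,0,0],
  [0.0,0,0,0,0,0,0],
])

```text
time_s: 29.82
position: [0.5567, -0.2576, 0.1809]
tool_rot: [0.505, 0.495, 0.505, -0.495]
contact_force: [-0.5, 2.2, 4.6]
gripper_width: 0.0312
```

```bash
python3 - <<'E'
from h import *
go(.5555,-.2578,.180,1.2);print(manip.sense()["gripper_width"])
E
```

```text
pos [ 0.5567 -0.2576  0.1809] yaw 1.20 tilt [-1.e+00  7.e-04  4.e-04] | turn ax -0.00 | shift mm x 0.9 y -1.2 z 0.2
0.031190967050055373
```

>>> send_rows([
  [0.05,0,0,0,0,0,0],
  [0.05,0,0,0,0,0,0],
  [0.05,0,0,0,0,0,0],
  [0.05,-0.005,0,0,0,0,0],
  [0.05,-0.015,0,0,0,0,0],
  [0.05,-0.03,0,0,0,0,0],
  [0.05,-0.03,0,0,0,0,0],
  [0.085,-0.02,0,0,-7,0,0],
  [0.085,-0.02,0,0,-7,0,0],
  [0.085,0,0,0,-7,0,0],
])

```text
time_s: 30.65
position: [0.5569, -0.2578, 0.3052]
tool_rot: [0.59, 0.393, 0.586, -0.393]
contact_force: [0.7, -0.4, 1.1]
gripper_width: 0.0835
```

>>> send_rows([
  [0.085,0,0,0,-7,0,0],
  [0.085,0,0,0,-7,0,0],
  [0.085,0,0,0,-7,0,0],
  [0.085,0,0,0,-7,0,0],
  [0.085,0,0,0,-7,0,0],
  [0.085,0,0,0,-7,0,0],
  [0.085,0,0,0,-7,0,0],
  [0.085,0,0,0,-6.4,0,0],
  [0.085,0,0,0,-6.4,0,0],
  [0.085,0,0,0,0,0,0],
])

```text
time_s: 31.48
position: [0.5565, -0.2576, 0.3007]
tool_rot: [0.706, 0.035, 0.706, -0.035]
contact_force: [0.3, 0.5, -0.3]
gripper_width: 0.0849
```

```bash
python3 - <<'E'
from h import *
print(manip.sense()["gripper_width"],manip.sense()["joint_pos"].round(2) if hasattr(manip.sense()["joint_pos"],"round") else manip.sense()["joint_pos"]);c=shot("top");S=shot("scene")
for r in cyls(c,[(.445,-.004)],.017)+cyls(S,[(.445,-.004)],.0085): print(r)
go(.34,-.22,.30,84)
cv2.imwrite("pics/g7.png",cv2.resize(np.array(S["frame"])[120:380,190:500,::-1],None,fx=2.3,fy=2.3,interpolation=cv2.INTER_CUBIC))
E
```

```text
0.08489090769547372 [-0.56  0.28  1.49 -0.    1.37 -2.03]
([442.8, -5.7], [26.4, 56.3], np.float32(-6.4), [0.4423, -0.0052], 267)
([448.1, -2.8], [42.7, 64.4], np.float32(-5.0), [0.4453, -0.0034], 543)
pos [ 0.5565 -0.2576  0.3007] yaw 83.76 tilt [-1.e+00 -2.e-04  2.e-04] | turn ax -0.24 | shift mm x 0.7 y 14.8 z -219.2
```

View pics/g7.png

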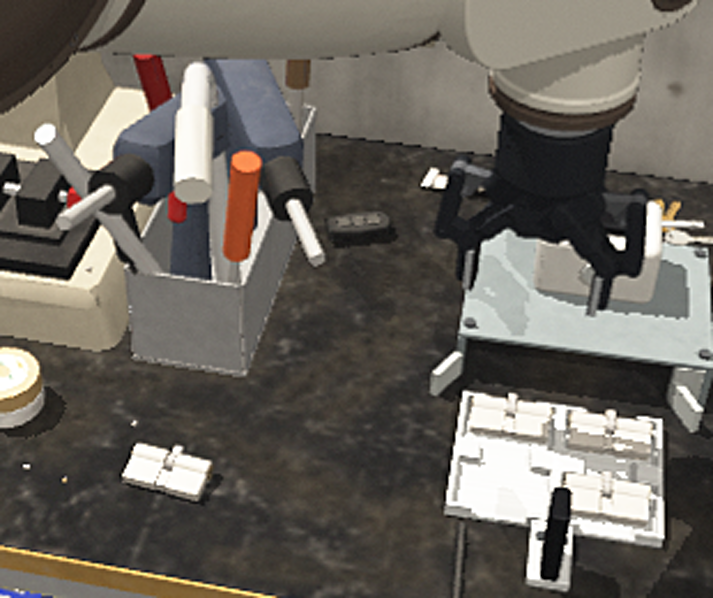

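All three wells are filled. The fourth cylinder, at crop (165,470), lies under the tool tips at (65,215) and (200,185). I'll take it by its ends with the wrist leaned back and lay it in the open first.

>>> send_rows([
  [0.085,0,0.001,-0.015,0,0,0],
  [0.085,0,0.002,-0.028,0,0,0],
  [0.085,0,0.002,-0.03,0,0,0],
  [0.085,0,0.002,-0.03,0,0,0],
  [0.085,0,0.002,-0.03,0,0,0],
  [0.085,0,0.002,-0.03,0,0,0],
  [0.085,0,0.002,-0.03,0,0,0],
  [0.085,0,0.002,-0.026,0,-6.5,0],
  [0.085,0,0,0,0,-6.5,0],
  [0.085,0,0,0,0,-7,0],
])

```text
time_s: 32.42
position: [0.3395, -0.2195, 0.301]
tool_rot: [0.82, 0.031, 0.57, -0.045]
contact_force: [0.6, 1.1, 0.2]
gripper_width: 0.0847
```

```bash
cat >> h.py <<'E'
def rel(x,y,z):
    """tool-frame shift (mm) to TCP target at current orientation"""
    p=np.array(manip.sense()["position"]);M=rot().as_matrix()
    print("pos",p.round(4),"axis",M[:,0].round(3),"jaw",M[:,1].round(3),"shift mm",(M.T@(np.array([x,y,z])-p)*1e3).round(1))
E
python3 - <<'E'
from h import *
M=rot().as_matrix(); tip=np.array([.4455,-.004,.007]); t=tip-.168*M[:,0]; print("TCP target",t.round(4)); rel(*t); rel(*(t-.07*M[:,0]))
S=shot("scene");print(cyls(S,[(.445,-.004)],.0085))
E
```

```text
TCP target [0.3875 0.0025 0.1645]
pos [ 0.3395 -0.2195  0.301 ] axis [ 0.345 -0.039 -0.938] jaw [ 0.11   0.994 -0.001] shift mm [135.9 226.1 -25.6]
pos [ 0.3395 -0.2195  0.301 ] axis [ 0.345 -0.039 -0.938] jaw [ 0.11   0.994 -0.001] shift mm [ 65.9 226.1 -25.6]
[([448.4, -2.4], [42.2, 63.5], np.float32(-4.9), [0.4455, -0.0029], 520)]
```

>>> send_rows([
  [0.085,0,0.014,-0.002,0,0,0],
  [0.085,0,0.025,-0.004,0,0,0],
  [0.085,0,0.03,-0.004,0,0,0],
  [0.085,0,0.03,-0.004,0,0,0],
  [0.085,0.008,0.03,-0.003,0,0,0],
  [0.085,0.013,0.03,-0.003,0,0,0],
  [0.085,0.013,0.028,-0.003,0,0,0],
  [0.085,0.013,0.02,-0.002,0,0,0],
  [0.085,0.013,0.013,-0.001,0,0,0],
  [0.085,0.006,0.006,0,0,0,0],
])

```text
time_s: 33.3
position: [0.362, 0.0068, 0.2283]
tool_rot: [0.817, 0.03, 0.574, -0.043]
contact_force: [-0.3, -0.6, -0.6]
gripper_width: 0.0852
```

```bash
python3 - <<'E'
from h import *
M=rot().as_matrix(); tip=np.array([.4455,-.004,.007]); t=tip-.168*M[:,0]; print("TCP target",t.round(4)); rel(*t); print(manip.sense()["contact_force"])
E
```

```text
TCP target [0.3889 0.002  0.1651]
pos [0.362  0.0068 0.2283] axis [ 0.337 -0.036 -0.941] jaw [ 0.105  0.994 -0.   ] shift mm [68.7 -2.   4.2]
[-0.34982786 -0.5868984  -0.62601315]
```

>>> send_rows([
  [0.085,0.01,-0.001,0.002,0,0,0],
  [0.085,0.012,-0.001,0.002,0,0,0],
  [0.085,0.012,0,0,0,0,0],
  [0.085,0.012,0,0,0,0,0],
  [0.085,0.01,0,0,0,0,0],
  [0.085,0.007,0,0,0,0,0],
  [0.085,0.005,0,0,0,0,0],
  [0.085,0,0,0,0,0,0],
  [0.085,0,0,0,0,0,0],
  [0.085,0,0,0,0,0,0],
])

```text
time_s: 34.13
position: [0.3888, 0.0003, 0.1674]
tool_rot: [0.818, 0.03, 0.573, -0.043]
contact_force: [0.3, 0.2, 0.1]
gripper_width: 0.085
```

```bash
python3 - <<'E'
from h import *
M=rot().as_matrix(); tip=np.array([.4455,-.004,.007]); t=tip-.168*M[:,0]; print("TCP target",t.round(4)); rel(*t); print(manip.sense()["contact_force"])
S=shot("scene")
cv2.imwrite("pics/g8.png",cv2.resize(np.array(S["frame"])[180:380,170:390,::-1],None,fx=3,fy=3,interpolation=cv2.INTER_CUBIC))
E
```

```text
TCP target [0.3883 0.0021 0.1649]
pos [3.888e-01 3.000e-04 1.674e-01] axis [ 0.34  -0.036 -0.94 ] jaw [ 0.105  0.994 -0.   ] shift mm [ 2.1  1.7 -1.5]
[0.25393442 0.17569426 0.09378441]
```

View pics/g8.png

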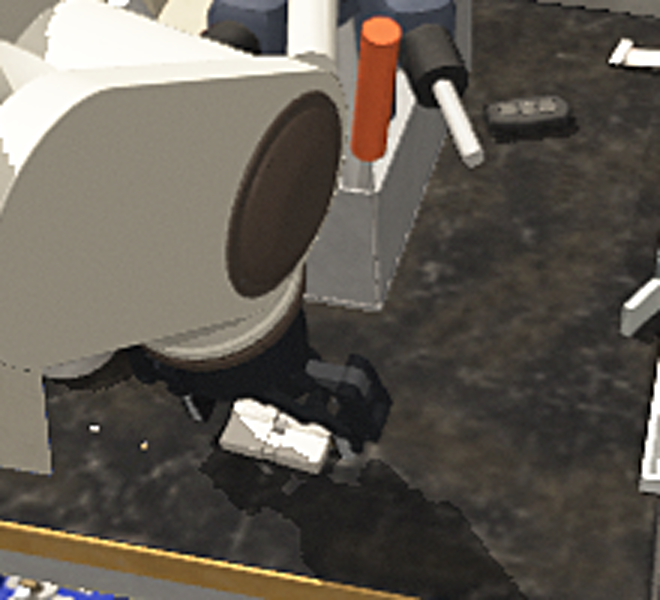

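The fingers stand either side of the cylinder at crop (200,405) and (350,445), with no contact. I'll close, then lift and carry it to the right.

>>> send_rows([
  [0.085,0.003,0.001,0,0,0,0],
  [0.0,0,0,0,0,0,0],
  [0.0,0,0,0,0,0,0],
  [0.0,0,0,0,0,0,0],
  [0.0,0,0,0,0,0,0],
  [0.0,0,0,0,0,0,0],
  [0.0,0,0,0,0,0,0],
  [0.0,-0.005,0,0.002,0,0,0],
  [0.0,-0.008,0,0.003,0,0,0],
  [0.0,0,0,0,0,0,0],
])

```text
time_s: 35.02
position: [0.3906, 0.0011, 0.1796]
tool_rot: [0.819, 0.03, 0.572, -0.043]
contact_force: [0.8, 0.2, -0.5]
gripper_width: 0.0602
```

```bash
python3 - <<'E'
from h import *
s=manip.sense();print(s["gripper_width"],s["contact_force"]); rel(.375,-.135,.195)
S=shot("scene");print(cyls(S,[(.445,-.004)],.0085))
E
```

```text
0.060202842241216796 [ 0.80727673  0.15748234 -0.50974323]
pos [0.3906 0.0011 0.1796] axis [ 0.342 -0.036 -0.939] jaw [ 0.105  0.995 -0.   ] shift mm [ -14.8 -137.     4.1]
[([459.1, 1.4], [35.1, 65.8], np.float32(-7.5), [0.4568, 0.0061], 370)]
```

>>> send_rows([
  [0.0,-0.008,-0.005,0.002,0,0,0],
  [0.0,-0.007,-0.014,0.002,0,0,0],
  [0.0,0,-0.02,0,0,0,0],
  [0.0,0,-0.022,0,0,0,0],
  [0.0,0,-0.022,0,0,0,0],
  [0.0,0,-0.02,0,0,0,0],
  [0.0,0,-0.018,0,0,0,0],
  [0.0,0,-0.012,0,0,0,0],
  [0.0,0,-0.004,0,0,0,0],
  [0.0,0,0,0,0,0,0],
])

```text
time_s: 35.9
position: [0.3742, -0.1357, 0.1937]
tool_rot: [0.818, 0.03, 0.573, -0.044]
contact_force: [-0.1, 0.8, -1.6]
gripper_width: 0.06
```

```bash
python3 - <<'E'
from h import *
s=manip.sense();print(s["gripper_width"],s["contact_force"]); p=s["position"];rel(p[0],p[1],.166)
E
```

```text
0.06003226358532171 [-0.13496549  0.83008424 -1.62736715]
pos [ 0.3742 -0.1357  0.1937] axis [ 0.34  -0.036 -0.94 ] jaw [ 0.106  0.994 -0.   ] shift mm [26.1  0.  -9.5]
```

>>> send_rows([
  [0.0,0.006,0,-0.002,0,0,0],
  [0.0,0.007,0,-0.0025,0,0,0],
  [0.0,0.006,0,-0.002,0,0,0],
  [0.0,0.004,0,-0.0015,0,0,0],
  [0.0,0.003,0,-0.001,0,0,0],
  [0.0,0,0,0,0,0,0],
  [0.0,0,0,0,0,0,0],
  [0.085,0,0,0,0,0,0],
  [0.085,0,0,0,0,0,0],
  [0.085,0,0,0,0,0,0],
])

```text
time_s: 36.73
position: [0.375, -0.135, 0.1663]
tool_rot: [0.818, 0.03, 0.573, -0.043]
contact_force: [0.4, 0.3, -0.2]
gripper_width: 0.085
```

>>> send_rows([
  [0.085,0,0,0,0,0,0],
  [0.085,-0.006,0,0,0,0,0],
  [0.085,-0.02,0,0,0,0,0],
  [0.085,-0.03,0,0,0,0,0],
  [0.085,-0.03,0,0,0,0,0],
  [0.085,-0.03,0,0,0,0,0],
  [0.085,-0.01,0,0,0,7,0],
  [0.085,0,0,0,0,7,0],
  [0.07,0,0,0,0,6,0],
  [0.07,0,0,0,0,0,0],
])

```text
time_s: 37.57
position: [0.3322, -0.1305, 0.2851]
tool_rot: [0.704, 0.037, 0.708, -0.037]
contact_force: [1.8, 0.6, 0.5]
gripper_width: 0.0698
```

>>> send_rows([
  [0.07,0,0,0,7,0,0],
  [0.07,0,0,0,7,0,0],
  [0.07,0,0,0,7,0,0],
  [0.07,0,0,0,7,0,0],
  [0.07,0,0,0,7,0,0],
  [0.07,0,0,0,7,0,0],
  [0.07,0,0,0,7,0,0],
  [0.07,0,0,0,7,0,0],
  [0.07,0,0,0,7,0,0],
  [0.07,0,0,0,7,0,0],
])

```text
time_s: 38.4
position: [0.3318, -0.1303, 0.2844]
tool_rot: [0.557, 0.438, 0.555, -0.436]
contact_force: [0.1, -0.8, -0.3]
gripper_width: 0.0703
```

```bash
python3 - <<'E'
from h import *
S=shot("scene");c=shot("top");r=cyls(S,[(.432,-.14)],.0085)[0];print(r);print(cyls(c,[(.432,-.14)],.017))
x,y=r[3] if r else (.432,-.14)
go(x-.001,y-.001,.25,r[2] if r else -6); print(rot().as_matrix().round(3).tolist())
E
```

```text
([432.2, -147.5], [43.8, 47.7], np.float32(-2.1), [0.4301, -0.1488], 428)
[([427.3, -141.4], [26.4, 58.3], np.float32(-6.0), [0.4268, -0.1414], 284)]
pos [ 0.3318 -0.1303  0.2844] yaw 13.82 tilt [-1.0e+00  3.1e-03  9.0e-04] | turn ax 15.92 | shift mm x 34.4 y 97.9 z 15.9
[[0.003, 0.971, 0.239], [-0.0, 0.239, -0.971], [-1.0, 0.003, 0.001]]
```

>>> send_rows([
  [0.07,0,0,0,6.6,0,0],
  [0.07,0,0,0,6.6,0,0],
  [0.07,0,0,0,6.6,0,0],
  [0.07,0,0.01,0,0,0,0],
  [0.07,0,0.022,0,0,0,0],
  [0.07,0,0.027,0,0,0,0],
  [0.07,0.005,0.022,0,0,0,0],
  [0.07,0.012,0.012,0,0,0,0],
  [0.07,0.012,0.005,0,0,0,0],
  [0.07,0.005,0,0,0,0,0],
])

```text
time_s: 39.33
position: [0.4306, -0.1402, 0.2487]
tool_rot: [0.476, 0.523, 0.476, -0.523]
contact_force: [-0.3, 0.2, 0.3]
gripper_width: 0.07
```

```bash
python3 - <<'E'
from h import *
S=shot("scene");r=cyls(S,[(.432,-.14)],.0085)[0];print(r)
go(.430,-.1408,.175,-6)
E
```

```text
([433.0, -140.1], [42.9, 63.5], np.float32(-4.9), [0.4303, -0.1403], 600)
pos [ 0.4298 -0.1401  0.2484] yaw -5.46 tilt [-1.     -0.0015 -0.0012] | turn ax 0.54 | shift mm x 73.4 y 0.3 z 0.7
```

>>> send_rows([
  [0.07,0.012,0,0,0,0,0],
  [0.07,0.012,0,0,0,0,0],
  [0.07,0.012,0,0,0,0,0],
  [0.07,0.012,0,0,0,0,0],
  [0.07,0.012,0,0,0,0,0],
  [0.07,0.008,0,0,0,0,0],
  [0.07,0.005,0,0,0,0,0],
  [0.0,0,0,0,0,0,0],
  [0.0,0,0,0,0,0,0],
  [0.0,0,0,0,0,0,0],
])

```text
time_s: 40.22
position: [0.4297, -0.1404, 0.178]
tool_rot: [0.475, 0.525, 0.474, -0.524]
contact_force: [-4.7, -0.5, 1.8]
gripper_width: 0.0344
```

>>> send_rows([
  [0.0,0,0,0,0,0,0],
  [0.0,0,0,0,0,0,0],
  [0.0,0,0,0,0,0,0],
  [0.0,0,0,0,0,0,0],
  [0.0,-0.005,0,0,0,0,0],
  [0.0,-0.02,0,0,0,0,0],
  [0.0,-0.02,0,0,0,0,0],
  [0.0,-0.02,0,0,0,0,0],
  [0.0,-0.01,0,0,0,0,0],
  [0.0,0,0,0,0,0,0],
])

```text
time_s: 41.05
position: [0.4299, -0.1405, 0.2547]
tool_rot: [0.475, 0.525, 0.473, -0.524]
contact_force: [0.7, -0.4, -2.0]
gripper_width: 0.0307
```

```bash
python3 - <<'E'
from h import *
print(manip.sense()["gripper_width"]);go(.486,-.2587,.250,1.2)
E
```

```text
0.030699426100130264
pos [ 0.4299 -0.1405  0.2547] yaw -5.80 tilt [-1.      0.0037  0.0016] | turn ax -7.00 | shift mm x 4.7 y 53.6 z 119.3
```

>>> send_rows([
  [0.0,0,0,0,-7,0,0],
  [0.0,0,0.007,0.005,0,0,0],
  [0.0,0,0.01,0.012,0,0,0],
  [0.0,0,0.011,0.017,0,0,0],
  [0.0,0,0.01,0.021,0,0,0],
  [0.0,0,0.008,0.021,0,0,0],
  [0.0,0,0.005,0.021,0,0,0],
  [0.0,0,0.002,0.014,0,0,0],
  [0.0,0,0.0005,0.0075,0,0,0],
  [0.0,0,0,0,0,0,0],
])

```text
time_s: 41.88
position: [0.4854, -0.2588, 0.2516]
tool_rot: [0.504, 0.495, 0.505, -0.496]
contact_force: [0.4, 0.5, -1.3]
gripper_width: 0.0305
```

```bash
python3 - <<'E'
from h import *
print(manip.sense()["gripper_width"]);go(.486,-.2587,.180,1.2)
E
```

```text
0.030509972693503615
pos [ 0.4854 -0.2588  0.2516] yaw 1.04 tilt [-1.e+00 -9.e-04 -4.e-04] | turn ax -0.16 | shift mm x 71.6 y 0.6 z -0.1
```

>>> send_rows([
  [0.0,0.012,0,0,0,0,0],
  [0.0,0.014,0,0,0,0,0],
  [0.0,0.014,0,0,0,0,0],
  [0.0,0.013,0,0,0,0,0],
  [0.0,0.008,0,0,0,0,0],
  [0.0,0.006,0,0,0,0,0],
  [0.0,0.004,0,0,0,0,0],
  [0.0,0,0,0,0,0,0],
  [0.05,0,0,0,0,0,0],
  [0.05,0,0,0,0,0,0],
])

```text
time_s: 42.72
position: [0.4856, -0.2575, 0.1818]
tool_rot: [0.506, 0.495, 0.505, -0.495]
contact_force: [0.6, -0.4, 0.2]
gripper_width: 0.0497
```

>>> send_rows([
  [0.05,0,0,0,0,0,0],
  [0.05,0,0,0,0,0,0],
  [0.05,-0.005,0,0,0,0,0],
  [0.05,-0.01,0,0,0,0,0],
  [0.05,-0.02,0,0,0,0,0],
  [0.05,-0.03,0,0,0,0,0],
  [0.05,-0.03,0,0,0,0,0],
  [0.07,-0.025,0,0,-7,0,0],
  [0.07,0,0,0,-7,0,0],
  [0.07,0,0,0,-7,0,0],
])

```text
time_s: 43.55
position: [0.4856, -0.2578, 0.3043]
tool_rot: [0.589, 0.393, 0.587, -0.393]
contact_force: [-1.1, 0.1, -0.0]
gripper_width: 0.0705
```

>>> send_rows([
  [0.07,0,0,0,-7,0,0],
  [0.07,0,0,0,-7,0,0],
  [0.07,0,0,0,-7,0,0],
  [0.07,0,0,0,-7,0,0],
  [0.07,0,0,0,-7,0,0],
  [0.07,0,0,0,-7,0,0],
  [0.07,0,0,0,-7,0,0],
  [0.07,0,0,0,-7,0,0],
  [0.07,0,0,0,-7,0,0],
  [0.07,0,0,0,-6,0,0],
])

```text
time_s: 44.38
position: [0.4854, -0.2576, 0.3024]
tool_rot: [0.707, -0.01, 0.707, 0.009]
contact_force: [-0.2, -0.3, -0.6]
gripper_width: 0.0698
```

```bash
python3 - <<'E'
from h import *
S=shot("scene");print(manip.sense()["gripper_width"])
go(.4165,-.2990,.29,91.2)
cv2.imwrite("pics/g9.png",cv2.resize(np.array(S["frame"])[230:390,360:520,::-1],None,fx=4,fy=3.7,interpolation=cv2.INTER_CUBIC))
E
```

```text
0.07040014674352
pos [ 0.4854 -0.2577  0.3024] yaw 91.98 tilt [-1.e+00 -6.e-04  6.e-04] | turn ax 0.78 | shift mm x 12.4 y -39.9 z -69.7
```

View pics/g9.png

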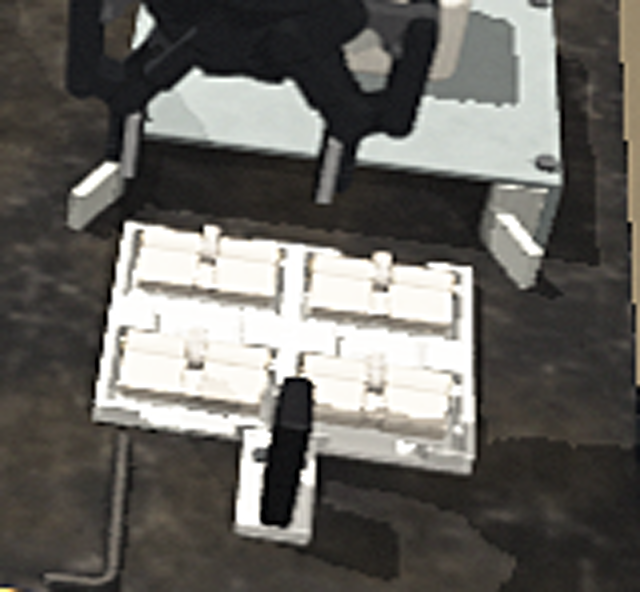

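All four cylinders lie flat in their wells. I'll go back to the handle, at crop (288,450).

>>> send_rows([
  [0.07,0,0,0,0.8,0,0],
  [0.07,0,-0.006,-0.01,0,0,0],
  [0.07,0,-0.008,-0.014,0,0,0],
  [0.07,0,-0.008,-0.014,0,0,0],
  [0.07,0,-0.008,-0.014,0,0,0],
  [0.07,0.004,-0.006,-0.011,0,0,0],
  [0.07,0.008,-0.004,-0.007,0,0,0],
  [0.07,0.01,0,0,0,0,0],
  [0.07,0.01,0,0,0,0,0],
  [0.07,0,0,0,0,0,0],
])

```text
time_s: 45.27
position: [0.4156, -0.2976, 0.2667]
tool_rot: [0.706, -0.001, 0.708, 0.003]
contact_force: [-0.7, 0.8, -0.8]
gripper_width: 0.0697
```

```bash
python3 - <<'E'
from h import *
go(.4165,-.2990,.218,91.2)
E
```

```text
pos [ 0.4156 -0.2976  0.2667] yaw 90.36 tilt [-1.      0.0024 -0.0023] | turn ax -0.84 | shift mm x 48.7 y -1.4 z 0.9
```

>>> send_rows([
  [0.07,0.01,-0.001,0.001,-0.8,0,0],
  [0.07,0.012,0,0,0,0,0],
  [0.07,0.012,0,0,0,0,0],
  [0.07,0.01,0,0,0,0,0],
  [0.07,0.004,0,0,0,0,0],
  [0.03,0,0,0,0,0,0],
  [0.0,0,0,0,0,0,0],
  [0.0,0,0,0,0,0,0],
  [0.0,0,0,0,0,0,0],
  [0.0,0,0,0,0,0,0],
])

```text
time_s: 46.1
position: [0.4168, -0.2993, 0.2221]
tool_rot: [0.707, -0.008, 0.707, 0.007]
contact_force: [0.9, -0.4, 1.9]
gripper_width: 0.013
```

>>> send_rows([
  [0.0,0,0,0,0,0,0],
  [0.0,0,0,0,0,0,0],
  [0.0,0,0,0,0,0,0],
  [0.0,0,0,0,0,0,0],
  [0.0,0,0,0,0,0,0],
  [0.0,0,0,0,0,0,0],
  [0.0,0,0,0,0,0,0],
  [0.0,0,0,0,0,0,0],
  [0.0,0,0,0,0,0,0],
  [0.0,0,0,0,0,0,0],
])

```text
time_s: 46.93
position: [0.4168, -0.2993, 0.2221]
tool_rot: [0.707, -0.008, 0.707, 0.007]
contact_force: [-1.1, 0.6, 7.0]
gripper_width: 0.0129
```

```bash
python3 - <<'E'
from h import *
go(.593,-.2953,.2196,91.2); s=manip.sense();print(s["contact_force"],s["gripper_width"])
E
```

```text
pos [ 0.4168 -0.2993  0.2221] yaw 91.19 tilt [-1.e+00 -9.e-04  8.e-04] | turn ax -0.01 | shift mm x 2.5 y 0.3 z 176.2
[-1.05784316  0.62001369  6.97970381] 0.012941183574216798
```

>>> send_rows([
  [0.0,0,0,0.003,0,0,0],
  [0.0,0,0,0.006,0,0,0],
  [0.0,0,0,0.007,0,0,0],
  [0.0,0,0,0.007,0,0,0],
  [0.0,0,0,0.007,0,0,0],
  [0.0,0,0,0.007,0,0,0],
  [0.0,0,0,0.007,0,0,0],
  [0.0,0,0,0.006,0,0,0],
  [0.0,0,0,0.005,0,0,0],
  [0.0,0,0,0.005,0,0,0],
])

```text
time_s: 47.77
position: [0.4767, -0.2981, 0.2221]
tool_rot: [0.707, -0.008, 0.707, 0.007]
contact_force: [-8.3, -0.6, 9.6]
gripper_width: 0.0128
```

>>> send_rows([
  [0.0,0,0,0.005,0,0,0],
  [0.0,0,0,0.006,0,0,0],
  [0.0,0,0,0.006,0,0,0],
  [0.0,0,0,0.006,0,0,0],
  [0.0,0,0,0.006,0,0,0],
  [0.0,0,0,0.006,0,0,0],
  [0.0,0,0,0.006,0,0,0],
  [0.0,0,0,0.006,0,0,0],
  [0.0,0,0,0.006,0,0,0],
  [0.0,0,0,0.005,0,0,0],
])

```text
time_s: 48.6
position: [0.5348, -0.2969, 0.2221]
tool_rot: [0.707, -0.008, 0.707, 0.007]
contact_force: [-7.1, -0.2, 9.4]
gripper_width: 0.0129
```

>>> send_rows([
  [0.0,0,0,0.006,0,0,0],
  [0.0,0,0,0.006,0,0,0],
  [0.0,0,0,0.006,0,0,0],
  [0.0,0,0,0.006,0,0,0],
  [0.0,0,0,0.006,0,0,0],
  [0.0,0,0,0.006,0,0,0],
  [0.0,0,0,0.006,0,0,0],
  [0.0,0,0,0.005,0,0,0],
  [0.0,0,0,0.003,0,0,0],
  [0.0,0,0,0,0,0,0],
])

```text
time_s: 49.43
position: [0.5851, -0.2959, 0.2221]
tool_rot: [0.707, -0.008, 0.707, 0.007]
contact_force: [-0.3, -1.0, 4.6]
gripper_width: 0.0135
```

```bash
python3 - <<'E'
from h import *
go(.593,-.2953,.2196,91.2); s=manip.sense();print(s["contact_force"],s["wrist_torque"],s["gripper_width"])
E
```

```text
pos [ 0.5851 -0.2959  0.2221] yaw 91.19 tilt [-1.e+00 -8.e-04  5.e-04] | turn ax -0.01 | shift mm x 2.5 y 0.4 z 7.9
[-0.29390665 -1.02333541  4.645471  ] [-0.03681693 -0.00382846 -0.00882337] 0.013531988032002283
```

>>> send_rows([
  [0.0,0,0,0.001,0,0,0],
  [0.0,0,0,0.001,0,0,0],
  [0.0,0,0,0.001,0,0,0],
  [0.0,0,0,0.001,0,0,0],
  [0.0,0,0,0.001,0,0,0],
  [0.0,0,0,0.001,0,0,0],
  [0.0,0,0,0.001,0,0,0],
  [0.0,0,0,0.001,0,0,0],
  [0.0,0,0,0,0,0,0],
  [0.0,0,0,0,0,0,0],
])

```text
time_s: 50.27
position: [0.5925, -0.2957, 0.2221]
tool_rot: [0.707, -0.008, 0.707, 0.007]
contact_force: [-4.7, 0.0, 6.5]
gripper_width: 0.0129
```

>>> send_rows([
  [0.0,0,0,0.001,0,0,0],
  [0.0,0,0,0,0,0,0],
  [0.0,0,0,0.001,0,0,0],
  [0.0,0,0,0,0,0,0],
  [0.0,0,0,0,0,0,0],
  [0.0,0,0,0,0,0,0],
  [0.0,0,0,0,0,0,0],
  [0.0,0,0,0,0,0,0],
  [0.0,0,0,0,0,0,0],
  [0.0,0,0,0,0,0,0],
])

```text
time_s: 51.1
position: [0.5945, -0.2957, 0.2222]
tool_rot: [0.707, -0.008, 0.707, 0.007]
contact_force: [-5.3, -1.3, 6.9]
gripper_width: 0.0129
```

>>> send_rows([
  [0.0,0,0,0.001,0,0,0],
  [0.0,0,0,0,0,0,0],
  [0.0,0,0,0.001,0,0,0],
  [0.0,0,0,0,0,0,0],
  [0.0,0,0,0,0,0,0],
  [0.0,0,0,0,0,0,0],
  [0.0,0,0,0,0,0,0],
  [0.0,0,0,0,0,0,0],
  [0.0,0,0,0,0,0,0],
  [0.0,0,0,0,0,0,0],
])

```text
time_s: 51.93
position: [0.5965, -0.2957, 0.2221]
tool_rot: [0.707, -0.008, 0.707, 0.007]
contact_force: [-5.7, 0.5, 7.3]
gripper_width: 0.0131
```

>>> send_rows([
  [0.0,0,0,0.001,0,0,0],
  [0.0,0,0,0,0,0,0],
  [0.0,0,0,0.001,0,0,0],
  [0.0,0,0,0,0,0,0],
  [0.0,0,0,0,0,0,0],
  [0.0,0,0,0,0,0,0],
  [0.0,0,0,0,0,0,0],
  [0.0,0,0,0,0,0,0],
  [0.0,0,0,0,0,0,0],
  [0.0,0,0,0,0,0,0],
])

```text
time_s: 52.77
position: [0.5981, -0.2957, 0.2222]
tool_rot: [0.707, -0.007, 0.708, 0.007]
contact_force: [-11.6, -0.2, 9.0]
gripper_width: 0.0131
```

```bash
python3 - <<'E'
from h import *
go(.593,-.2953,.2196,91.2); s=manip.sense();print(s["contact_force"],s["wrist_torque"],s["gripper_width"])
S=shot("scene")
cv2.imwrite("pics/g10.png",cv2.resize(np.array(S["frame"])[200:320,370:520,::-1],None,fx=5,fy=5,interpolation=cv2.INTER_CUBIC))
E
```

```text
pos [ 0.5981 -0.2957  0.2222] yaw 91.18 tilt [-1.0e+00 -5.0e-04 -1.3e-03] | turn ax -0.02 | shift mm x 2.6 y 0.5 z -5.1
[-11.57215618  -0.20844305   8.95853731] [0.03175275 1.64192021 0.0187876 ] 0.01308363815391313
```

View pics/g10.png

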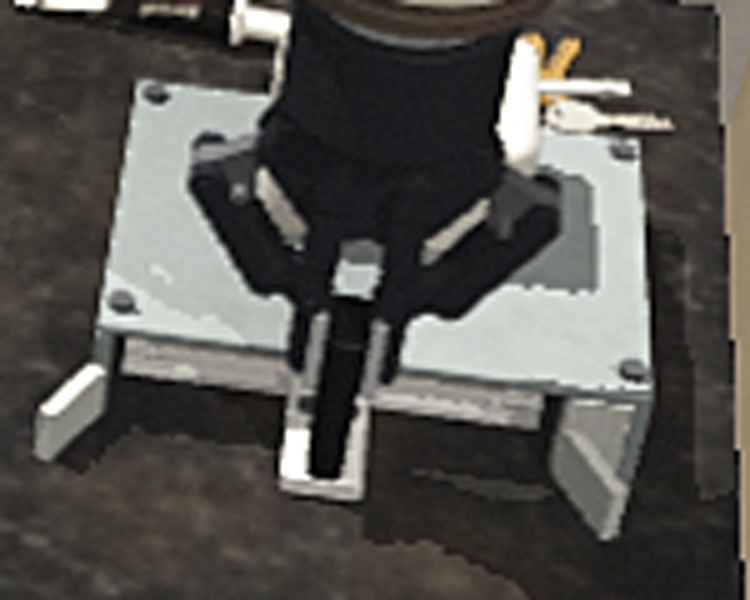

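The carrier is deeper under the hood than at the start (handle bottom at crop (325,475) against 485 before). Contact is building at 11.6 N, so one more millimetre should confirm the stop.

>>> send_rows([
  [0.0,0,0,0.0005,0,0,0],
  [0.0,0,0,0,0,0,0],
  [0.0,0,0,0.0005,0,0,0],
  [0.0,0,0,0,0,0,0],
  [0.0,0,0,0,0,0,0],
  [0.0,0,0,0,0,0,0],
  [0.0,0,0,0,0,0,0],
  [0.0,0,0,0,0,0,0],
  [0.0,0,0,0,0,0,0],
  [0.0,0,0,0,0,0,0],
])

```text
time_s: 53.65
position: [0.5985, -0.2957, 0.2221]
tool_rot: [0.706, -0.007, 0.708, 0.007]
contact_force: [-21.7, 1.0, 14.7]
gripper_width: 0.0134
```

Stop reached. I'll ease off and go sideways behind the catch.

>>> send_rows([
  [0.0,0,0,-0.001,0,0,0],
  [0.0,0,-0.002,0,0,0,0],
  [0.0,0,-0.003,0,0,0,0],
  [0.0,0,-0.003,0,0,0,0],
  [0.0,0,-0.003,0,0,0,0],
  [0.0,0,-0.003,0,0,0,0],
  [0.0,0,-0.003,0,0,0,0],
  [0.0,0,-0.003,0,0,0,0],
  [0.0,0,-0.003,0,0,0,0],
  [0.0,0,-0.002,0,0,0,0],
])

```text
time_s: 54.48
position: [0.5988, -0.3193, 0.2221]
tool_rot: [0.706, -0.007, 0.708, 0.009]
contact_force: [-13.8, 17.8, 15.8]
gripper_width: 0.0133
```

>>> send_rows([
  [0.0,0,-0.001,0,0,0,0],
  [0.0,0,0,0,0,0,0],
  [0.0,0,-0.001,0,0,0,0],
  [0.0,0,0,0,0,0,0],
  [0.0,0,0,0,0,0,0],
  [0.0,0,0,0,0,0,0],
  [0.0,0,0,0,0,0,0],
  [0.0,0,0,0,0,0,0],
  [0.0,0,0,0,0,0,0],
  [0.0,0,0,0,0,0,0],
])

```text
time_s: 55.32
position: [0.5988, -0.3212, 0.2221]
tool_rot: [0.706, -0.007, 0.708, 0.009]
contact_force: [-12.8, 14.5, 14.6]
gripper_width: 0.0127
```

>>> send_rows([
  [0.0,0,-0.001,0,0,0,0],
  [0.0,0,0,0,0,0,0],
  [0.0,0,0,0,0,0,0],
  [0.0,0,0,0,0,0,0],
  [0.0,0,0,0,0,0,0],
  [0.0,0,0,0,0,0,0],
  [0.0,0,0,0,0,0,0],
  [0.0,0,0,0,0,0,0],
  [0.0,0,0,0,0,0,0],
  [0.0,0,0,0,0,0,0],
])

```text
time_s: 56.15
position: [0.5989, -0.3222, 0.2221]
tool_rot: [0.706, -0.007, 0.708, 0.009]
contact_force: [-14.3, 16.3, 14.9]
gripper_width: 0.013
```

>>> send_rows([
  [0.0,0,0,-0.0005,0,0,0],
  [0.0,0,-0.001,0,0,0,0],
  [0.0,0,0,0,0,0,0],
  [0.0,0,-0.0005,0,0,0,0],
  [0.0,0,0,0,0,0,0],
  [0.0,0,0,0,0,0,0],
  [0.0,0,0,0,0,0,0],
  [0.0,0,0,0,0,0,0],
  [0.0,0,0,0,0,0,0],
  [0.0,0,0,0,0,0,0],
])

```text
time_s: 56.98
position: [0.5987, -0.324, 0.2221]
tool_rot: [0.707, -0.007, 0.707, 0.008]
contact_force: [-8.4, 11.8, 11.4]
gripper_width: 0.0129
```

```bash
python3 - <<'E'
from h import *
go(.598,-.3237,.2196,91.2); s=manip.sense();print(s["contact_force"],s["wrist_torque"],s["gripper_width"])
E
```

```text
pos [ 0.5987 -0.324   0.2221] yaw 91.25 tilt [-1.0e+00  1.6e-03 -9.0e-04] | turn ax 0.05 | shift mm x 2.5 y 0.3 z -0.7
[-8.42334448 11.82631436 11.44728001] [1.80342841 1.17456642 0.64468485] 0.01286385720964291
```

>>> send_rows([
  [0.0,0,0,-0.0005,0,0,0],
  [0.0,0,-0.0005,0,0,0,0],
  [0.0,0,0,0,0,0,0],
  [0.0,0,-0.0005,0,0,0,0],
  [0.0,0,0,0,0,0,0],
  [0.0,0,-0.0005,0,0,0,0],
  [0.0,0,0,0,0,0,0],
  [0.0,0,0,0,0,0,0],
  [0.0,0,0,0,0,0,0],
  [0.0,0,0,0,0,0,0],
])

```text
time_s: 57.82
position: [0.5985, -0.3249, 0.2221]
tool_rot: [0.707, -0.007, 0.707, 0.009]
contact_force: [-5.4, 18.0, 12.4]
gripper_width: 0.0126
```

```bash
python3 - <<'E'
from h import *
go(.598,-.3237,.2196,91.2); s=manip.sense();print(s["contact_force"],s["wrist_torque"],s["gripper_width"])
E
```

```text
pos [ 0.5985 -0.3249  0.2221] yaw 91.26 tilt [-1.0e+00  2.5e-03 -3.0e-04] | turn ax 0.06 | shift mm x 2.5 y 1.2 z -0.5
[-5.35954532 18.04630614 12.40396738] [2.5651746  0.62918868 0.50719833] 0.012644143543303576
```

Force rises against the side wall after 29 mm of sideways travel. I'll relax, release and rise.

>>> send_rows([
  [0.0,0,0.0008,0,0,0,0],
  [0.0,0,0,0,0,0,0],
  [0.04,0,0,0,0,0,0],
  [0.04,0,0,0,0,0,0],
  [0.04,0,0,0,0,0,0],
  [0.04,-0.003,0,0,0,0,0],
  [0.04,-0.01,0,0,0,0,0],
  [0.04,-0.015,0,0,0,0,0],
  [0.04,-0.02,0,0,0,0,0],
  [0.04,-0.02,0,0,0,0,0],
])

```text
time_s: 58.65
position: [0.5982, -0.3257, 0.2909]
tool_rot: [0.707, -0.007, 0.707, 0.007]
contact_force: [-0.1, -0.3, 0.7]
gripper_width: 0.0401
```

>>> send_rows([
  [0.06,-0.02,0,0,0,0,0],
  [0.06,-0.02,0,0,0,0,0],
  [0.06,-0.02,0,-0.01,0,0,0],
  [0.06,-0.02,0.02,-0.02,0,0,0],
  [0.06,0,0.03,-0.02,0,0,0],
  [0.06,0,0.03,-0.02,0,0,0],
  [0.06,0,0.03,-0.02,0,0,0],
  [0.06,0,0.03,-0.02,0,0,0],
  [0.06,0,0.02,-0.01,0,0,0],
  [0.06,0,0,0,0,0,0],
])

```text
time_s: 59.48
position: [0.4731, -0.1652, 0.371]
tool_rot: [0.708, -0.008, 0.707, 0.008]
contact_force: [-0.5, -0.3, 1.3]
gripper_width: 0.0602
```

```bash
python3 - <<'E'
from h import *
S=shot("scene");c=shot("top")
for cc in(S,c):
    for t,z in(("carrier_handle",.055),("carrier_mid",.004),("hex_key",0),("pot_1",0),("car_fob",0),("tape_1",0)):
        for r in models.place_of(t,cc)[:1]: print(t,round(r["confidence"],2),at(r["centre"],cc,z).round(3)[:2])
a=cv2.resize(np.array(S["frame"])[200:310,380:510,::-1],None,fx=5,fy=5,interpolation=cv2.INTER_CUBIC)
cv2.imwrite("pics/g11.png",a)
print(manip.sense()["contact_force"])
E
```

```text
carrier_handle 0.65 [ 0.592 -0.323]
hex_key 0.74 [ 0.397 -0.221]
pot_1 0.79 [0.496 0.147]
car_fob 0.61 [ 0.79 -0.09]
carrier_handle 0.64 [ 0.601 -0.328]
pot_1 0.56 [0.497 0.155]
car_fob 0.95 [ 0.785 -0.091]
tape_1 0.92 [0.495 0.241]
[-0.34530185 -0.33196674 -0.20870268]
```

View pics/g11.png

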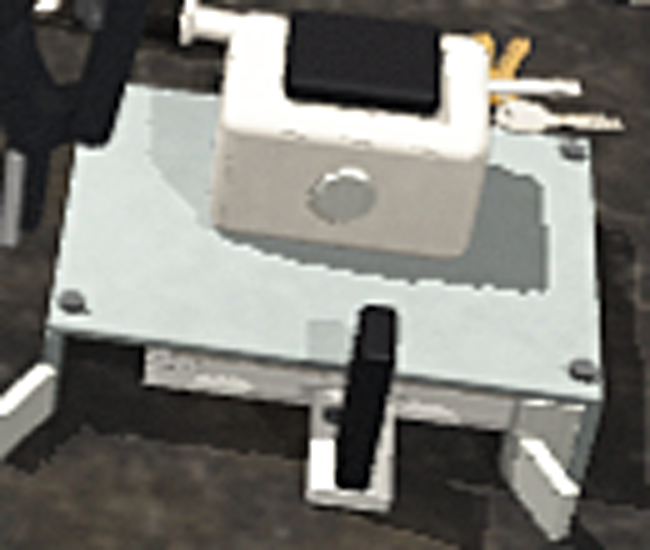

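The carrier's left edge is at crop (143,350), which is farther behind the catch than at the start. The handle is free and the fin upright. Handing in.

```bash
python3 -c "
from h import *
print(ticket.close_job(), manip.sense()['time_s'])"
```

```text
the job is handed in; nothing more can be done
the job is handed in; nothing more can be done
```

The job is done and handed in, at about 60 s of the 210 s allowed. I slid the carrier off the catch and drew it out. All four cylinders were on the bench, and each now lies flat in its own well. I then slid the carrier back in to the stop, moved it sideways behind the catch, and let go.

- **Fourth cylinder:** it lay under overhanging tools. I picked it up by its ends with the wrist leaned back, set it down in the open, and regripped it normally.
- **Stop:** contact force rose to about 22 N with the carrier some 4–5 mm deeper than at the start.
- **Side wall:** force rose to about 18 N after 29 mm of sideways travel. The last picture shows the carrier farther behind the catch than at the start and the fin upright.
- **Wells:** all four cylinders showed flat in the last picture before the carrier went in. They could not be seen under the hood afterwards.
- **Other things on the bench:** hex key, pot and tape read within about 4 mm of their first positions. The car key remote read about 6–7 mm off in both views; the arm never went near it, so I take this as measuring noise.
- **Forces:** readings at the end of each move stayed under about 30 N.

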